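# Turn the enclosure lid inside-up

### The job

The blue lid needs its fittings screwed in from the inside, so turn it over: push it across the bench up against the front edge of the green-topped work board, tip it up on that edge and let it fall over onto the board, so that it ends lying flat on the green top with its inside facing up. Leave the grey lid alone.

Things in the scene. Friction and masses are not known exactly. Their poses are not given: they have to be found in the camera images.
- lid_blue: The lid to turn: blue plastic, 100 (x) by 110 (y) mm, 17 high, about 90 g. A flat 6 mm plate on an 11 mm high skirt (rim 76 by 86 mm, set in 12 mm all round), so the plate's edges overhang, undersides 11 mm above the bench. Starts smooth outside up, a 110 mm side roughly facing the board. Origin: centre of the skirt's underside; z points to the outer face, 17 mm away.
- lid_grey: A grey lid of the same shape beside the blue one on the bench; leave it alone. Origin and axes as for the blue lid.
- board: Work board fixed to the bench beyond both lids: plywood with a clear green top, 140 (x) by 500 (y) mm, 19 thick. Origin: centre of its underside, z up, x points away from the robot. Its upright front face, 19 mm high, looks along -x, 70 mm from the origin.
- board_edge (a point): Middle of the board's top front edge, axes as the board's. A lid pushed square to this face is tipped by pressing its near edge on (about 10 N, before lifting too) while slowly raising it in an arc about its far edge; friction lifts it, jerks or a light touch slip. Beyond some 45 degrees pushing suffices; past upright it topples onto the board, overhanging this edge by some 35 mm.
There are look-alikes about, which are no part of the job. There is more than one size of the lid_blue; the one meant has the size given above.

How it is judged:
By the outcome, as a careful person would: the job done as asked, in the order asked, and still so for the second after the job is handed in, with the robot touching nothing.
It also fails if it takes over 48 s, if anything falls off the work surface, if the arm or the gripper's body presses on something with over 40 N, if the wrist force passes 120 N, or if a joint passes its speed limit or range.

### The arm

A 6-joint arm with a two-finger parallel gripper is mounted at the origin on the work surface. World frame = base frame: x ahead of the robot, y to its left, z up, the work surface at z = 0. Lengths are in m, angles in rad, forces in N, time in s.
With the tool pointing down it reaches from about 0.225 to 0.875 m from the base axis. Payload 3.4 kg.
Tool frame: the origin (TCP) lies at the very end of the fingers, on their centre line; the grasp point (between the pads) lies 19 mm behind it (grasp_offset is the distance from the TCP to the grasp point, in m); y points along the fingers, z is the direction in which the jaws open and shut, and the axes are right-handed (so a half turn about y gives the same grasp; the last joint's range is limited). The gripper opens to 85 mm and grips with 20 to 120 N. Pads are 22 mm wide; open, the fingers measure 114 mm over their backs; the gripper's body (76 mm by 85 mm) begins 54 mm behind the grasp point. The pads swing forward as they close: fully open they stand 13 mm farther back than shut.
Start: joints at [1.154, 0.276, 1.505, -0, 1.361, -0.121], TCP at [0.168, 0.55, 0.231] pointing down, gripper open.
Joint ranges: [-2.89, 2.89], [-0.75, 2.08], [0.22, 2.7], [-1.18, 4.32], [0.11, 2.71], [-2.7, 2.7]. Speed limits (rad/s): [2.57, 2.57, 3.14, 3.14, 3.14, 3.14].

### API

Orientations are given as a unit quaternion [w, x, y, z].
In Python, from rig import get_state, get_image, sign_off, grasp_offset gives the robot as it stands.
- The arm moves only by the shell command python3 -m jog 'ROWS' [FORCE]. ROWS is JSON, one flat list of numbers, 7 for each row, row after row: the closure in counts, from 0 (fully open) to 255 (shut), then the shift along the tool's x, y, z in cm, then the turn, a rotation vector about the tool's x, y, z in units of 8 degrees (1.0 is 8 degrees). In form: [jaw, tx, ty, tz, rx, ry, rz, jaw, tx, ty, tz, rx, ry, rz, ...]. A call has 1 to 12 rows; each row is the pose to reach, as a shift and turn from the pose commanded when the call began, along the tool's axes at that moment; what a row does not reach only later rows make up. A row lasts 1/8 s, in which the tool goes at most 62.5 mm and 10.7 degrees, less where a joint would pass 70% of its speed; a pose out of reach is approached as far as the arm can. A call with a gripper value outside its range is refused whole. The fingers move at their own pace and stop on an object; FORCE is the grip in N (left out, the last holds). Time passes only in rows, so rows that repeat a pose let the fingers close. It gives the time, the measured TCP pose, the force and the opening at its end, in the units of the state.
- get_state(): the state, without advancing time (a new reading comes with each control period).
- get_image(name): name is "scene" or "top" or "wrist"; returns a dict with "color" (480x640x3 uint8, blue, green, red), "mtx" (3x3 intrinsics, pixels), "R" (3x3) and "t" (3): a world point X has camera coordinates R X + t; the wrist camera has in their place "tool_from_camera" (4x4, takes a point from camera to tool coordinates, whose origin is the TCP and whose axes are the tool frame's). Camera axes: x right, y down, z forward; pixel columns grow to the right and rows downward; lengths in m; the calibration is good to about 2 mm. A picture is of the moment at which its call begins: read the wrist's pose just before it. There is no depth.
- sign_off(): hands the job in, once; it reports no verdict.
The state is a dict: "clock": time; "qpos": joint angles; "qd": joint speeds; "effort": joint torques, N m; "position": TCP position; "ee_rot": TCP orientation; "contact_force": force on the tool from outside, world axes, zero at the start; "moment": the same for the moment, N m; "width": finger opening in m.
Only numpy, scipy, OpenCV 4.12 (cv2) and the standard library are available. Lean on these libraries where they do the work, as an engineer would, in place of code of your own. Each camera call takes 0.05 s, during which the arm holds its last target.

## Working session

There is one attempt and no reset: what is moved stays moved. The work goes in short steps, Python scripts to look and compute and a shell command to move; the robot and the scene stay as the last step left them, time stands still between calls to the robot, and variables do not carry over. Pictures are saved under pics/ and viewed, and the job is handed in when it is done.

```bash
ls; mkdir -p pics
python3 - <<'E'
from rig import *
import cv2
s=get_state();print(s, grasp_offset)
for n in("scene","top"):
    d=get_image(n);cv2.imwrite(f"pics/{n}0.png",d["color"]);print(n,d["mtx"],d["R"],d["t"])
E
```

```text
pics
{'clock': 0.0, 'qpos': array([ 1.15399715e+00,  2.76578336e-01,  1.50619749e+00,  2.76050976e-05,
        1.36067985e+00, -1.20960985e-01]), 'qd': array([ 0.00061207, -0.00267405, -0.00036538,  0.00195767,  0.00069278,
        0.00027168]), 'effort': array([ 1.07896933e-03, -4.16768074e+01, -2.45803857e+01,  7.94049515e-05,
        1.07256728e-02, -7.60326628e-06]), 'position': array([0.16738457, 0.54951801, 0.23042357]), 'ee_rot': array([-0.69875203,  0.70001698, -0.10439975,  0.10403139]), 'contact_force': array([-0.55574216,  0.08043621, -0.19639084]), 'moment': array([-0.00022257, -0.0378862 ,  0.00032509]), 'width': 0.08522471651956766} 0.0187
scene [[603.25779366   0.         316.39302908]
 [  0.         603.25779366 241.31295848]
 [  0.           0.           1.        ]] [[-0.30338356  0.95270327  0.01774516]
 [ 0.73740846  0.24653698 -0.62884679]
 [-0.60347923 -0.17769634 -0.77732672]] [ 0.14508425 -0.3594406   1.46021419]
top [[488.16292101   0.         319.42170936]
 [  0.         488.16292101 241.73118816]
 [  0.           0.           1.        ]] [[ 0.00840806 -0.99964486  0.02528763]
 [-0.99331902 -0.01126017 -0.11485004]
 [ 0.11509399 -0.02415302 -0.99306093]] [0.01820055 0.5302825  0.84537302]
```

View pics/scene0.png

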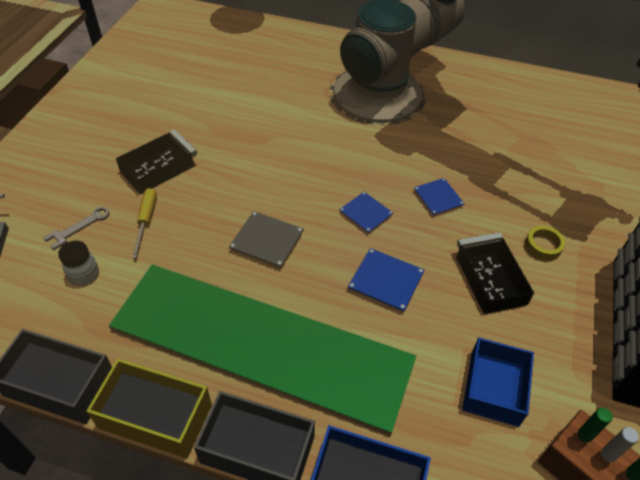

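View pics/top0.png

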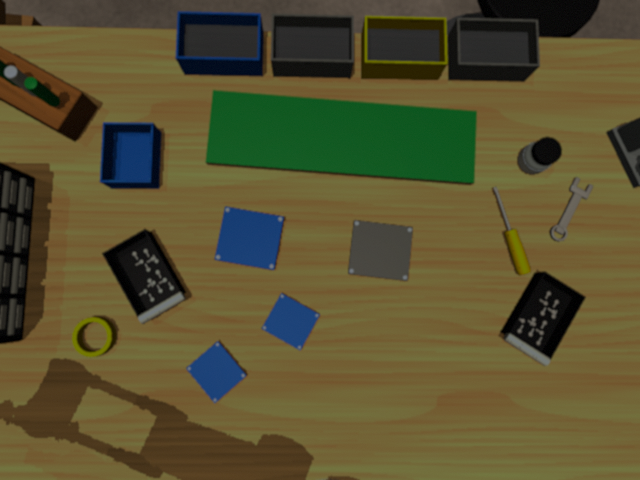

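The images show these candidates in the top view: blue plates at (250,238), (292,321) and (216,371), a blue tray at (131,155) and a blue bin at (220,45). The plate at (250,238) looks largest. The grey lid is at (380,250). Next I measure the plates and take a close crop.

```bash
cat > h.py <<'E'
import numpy as np,cv2
from rig import *
from scipy.spatial.transform import Rotation as Ro
def ray(d,px,z):
    px=np.atleast_2d(px).astype(float)
    R=d["R"];t=d["t"];C=-R.T@t
    v=np.c_[px,np.ones(len(px))]@np.linalg.inv(d["mtx"]).T@R
    return C+v*((z-C[2])/v[:,2])[:,None]
def blobs(d,col,amin=400):
    hsv=cv2.cvtColor(d["color"],cv2.COLOR_BGR2HSV)
    lo,hi={"blue":((108,120,50),(128,255,255)),"green":((50,120,40),(85,255,255)),"grey":((0,0,60),(30,70,140))}[col]
    m=cv2.inRange(hsv,lo,hi)
    m=cv2.morphologyEx(m,cv2.MORPH_CLOSE,np.ones((5,5)))
    cs,_=cv2.findContours(m,cv2.RETR_EXTERNAL,cv2.CHAIN_APPROX_NONE)
    return [c[:,0,:] for c in cs if cv2.contourArea(c)>amin]
def rects(d,col,z):
    out=[]
    for c in blobs(d,col):
        X=ray(d,c,z)[:,:2]
        out.append((c.mean(0).round(),cv2.minAreaRect((X*1000).astype(np.float32))))
    return out
E
python3 - <<'E'
from h import *
for n in("top","scene"):
    d=get_image(n)
    for col,z in(("blue",.017),("green",.019),("grey",.017)):
        for c,r in rects(d,col,z): print(n,col,c,np.round(r[0],1),np.round(r[1],1),round(r[2],1))
    if n=="top": cv2.imwrite("pics/crop0.png",cv2.resize(d["color"][80:420,170:500],None,fx=1.7,fy=1.7,interpolation=cv2.INTER_CUBIC))
E
```

```text
top blue [216. 372.] [300.2 202.9] [77.5 71.4] 41.4
top blue [290. 321.] [388.5  73.6] [77.4 70.7] 61.4
top blue [250. 238.] [537.7 150.6] [108.2  97.5] 80.6
top blue [123. 148.] [693.5 379. ] [111.9  93.1] 0.8
top blue [218.  36.] [924.4 218.8] [159.8  96.4] 90.0
top green [342. 137.] [729.7 -18.3] [497.2 139.5] 86.3
top grey [380. 250.] [518.  -88.1] [108.4  98.2] 83.3
top grey [571. 207.] [ 596.2 -441.4] [ 36.3 126.2] 61.2
top grey [612.  21.] [ 977.3 -532.8] [ 77.  139.3] 1.3
top grey [252.  13.] [936.1 170.9] [124.2 911.4] 1.4
scene blue [366. 450.] [879.1 210.9] [ 83.9 157.6] 0.1
scene blue [502. 376.] [668.8 374.3] [113.7  93.1] 0.5
scene blue [386. 280.] [541.1 152.4] [107.3  99.2] 80.5
scene blue [366. 211.] [395.4  76.2] [77.6 69.9] 62.2
scene blue [439. 196.] [307.  205.3] [77.6 69.8] 41.6
scene green [270. 346.] [733.4 -17.6] [498.1 140.1] 86.4
scene grey [256. 436.] [884.9  31.6] [158.3  96.2] 89.9
scene grey [ 82. 270.] [ 698.5 -375.9] [58.4 55.9] 49.9
scene grey [267. 238.] [520.9 -86.9] [108.3  99.1] 83.9
scene grey [ 75. 228.] [ 606.8 -440.7] [ 37.8 125.8] 63.3
scene grey [71. 46.] [  75.6 -771.4] [ 82.2 194.8] 89.3
scene grey [417.  16.] [-336.1   30.7] [180.1  83.3] 19.5
scene grey [110.  11.] [ -63.2 -758.9] [167.9 120.7] 19.5
```

View pics/crop0.png

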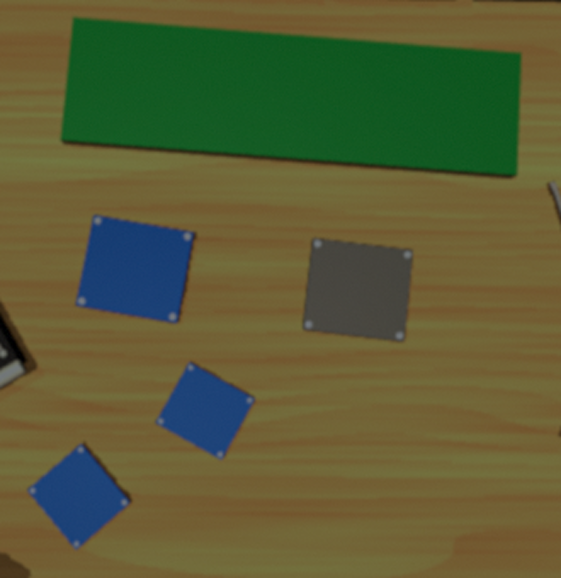

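Blue lid chosen: about 108x98 mm measured, against about 77x71 for the other two blue plates. Both views agree within 4 mm, giving roughly (0.539, 0.151) and yaw -9.4°. The board is at (0.7315, -0.018), yaw -3.7°. Next I work out the approach pose.

```bash
cat >> h.py <<'E'
yaw=np.deg2rad(-3.65)
N=np.array([np.cos(yaw),np.sin(yaw),0]);T=np.array([-np.sin(yaw),np.cos(yaw),0]);B=np.array([.7315,-.018,0])
def q2R(q): return Ro.from_quat([q[1],q[2],q[3],q[0]])
def W(n,t,z): return B+n*N+t*T+np.array([0,0,z])
def toB(p): p=np.asarray(p)-B; return np.array([p@N,p@T,p[2]])
def rot(a,flip=False):
    # a: deg, tips tilted forward
    a=np.deg2rad(a); y=np.sin(a)*N-np.cos(a)*np.array([0,0,1]); z=T*(-1 if flip else 1); x=np.cross(y,z)
    return Ro.from_matrix(np.c_[x,y,z])
def rows(P0,R0,P,R):
    d=R0.inv().apply(np.asarray(P)-P0)*100; r=(R0.inv()*R).as_rotvec()*180/np.pi/8
    return np.round(np.r_[d,r],2)
def now():
    s=get_state(); return s["position"],q2R(s["ee_rot"]),s
E
python3 - <<'E'
from h import *
p,R,s=now(); print(R.as_matrix().round(2))
for f in(0,1): print(rows(p,R,W(-.287,.156,.10),rot(10,f)))
print(W(-.287,.156,.1), toB([.539,.151,0]))
E
```

```text
[[ 0.96 -0.    0.29]
 [-0.29 -0.    0.96]
 [-0.   -1.   -0.  ]]
[ 38.98  13.1  -29.28   0.15  -1.66  -1.25]
[ 38.98  13.1  -29.28   1.82  20.76   0.22]
[0.45501335 0.1559544  0.1       ] [-0.20286831  0.15640237  0.        ]
```

```bash
python3 -m jog '[100,39,13,-29.3,0.15,-1.66,-1.25,100,39,13,-29.3,0.15,-1.66,-1.25,100,39,13,-29.3,0.15,-1.66,-1.25,100,39,13,-29.3,0.15,-1.66,-1.25,100,39,13,-29.3,0.15,-1.66,-1.25,100,39,13,-29.3,0.15,-1.66,-1.25,100,39,13,-29.3,0.15,-1.66,-1.25,100,39,13,-29.3,0.15,-1.66,-1.25,100,39,13,-29.3,0.15,-1.66,-1.25,100,39,13,-29.3,0.15,-1.66,-1.25]'
python3 - <<'E'
from h import *
p,R,s=now(); print(toB(p),s["width"],s["contact_force"],s["qpos"])
print(rows(p,R,W(-.287,.156,.005),rot(10)))
d=get_image("scene");cv2.imwrite("pics/s1.png",d["color"])
E
```

```text
clock: 1.45
position: [0.455, 0.1558, 0.101]
ee_rot: [-0.702, 0.706, 0.039, 0.084]
contact_force: [-0.5, -0.0, -0.6]
width: 0.0521
[-0.28700466  0.15585443  0.10102932] 0.052073783050529655 [-0.4750499  -0.03546683 -0.5559959 ] [ 0.22207468  0.17932982  2.01980585 -0.06909888  0.7762696  -1.23826984]
[-1.66  9.46  0.01 -0.   -0.01 -0.  ]
```

View pics/s1.png

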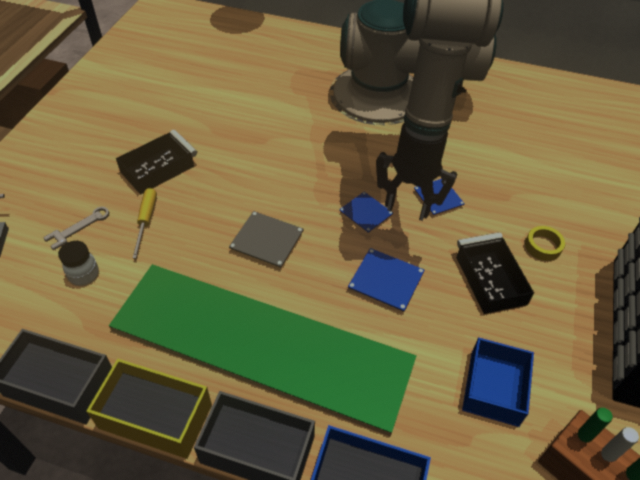

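The open fingers hang at (390,200) and (430,210), just on the robot side of the blue lid at (386,280), clear of the small plates. Now I lower them.

```bash
python3 -m jog '[100,-1.0,6,0,0,0,0,100,-1.7,9.4,0,0,0,0,100,-1.7,9.4,0,0,0,0,100,-1.7,9.6,0,0,0,0,100,-1.7,9.6,0,0,0,0]'
python3 - <<'E'
from h import *
p,R,s=now(); print(toB(p),s["contact_force"])
for dn in(.02,.11): print(rows(p,R,W(-.287+dn,.156,.003),rot(10)))
d=get_image("scene");cv2.imwrite("pics/s2.png",cv2.resize(d["color"][120:340,260:540],None,fx=2.8,fy=2.7))
E
```

```text
clock: 2.12
position: [0.4566, 0.157, 0.0055]
ee_rot: [-0.703, 0.705, 0.041, 0.085]
contact_force: [-0.7, 0.8, -0.5]
width: 0.0521
[-0.28546889  0.15716763  0.00546566] [-0.70106882  0.84829841 -0.51988038]
[ 1.77  0.57 -0.12 -0.01  0.01  0.03]
[ 1.063e+01  2.170e+00 -1.300e-01 -1.000e-02  1.000e-02  3.000e-02]
```

View pics/s2.png

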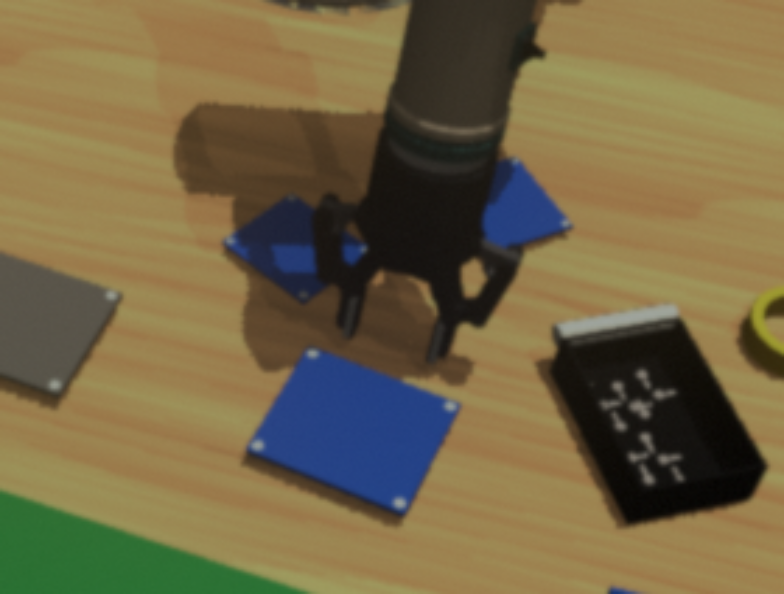

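```bash
python3 -m jog '[100,1,0.4,-0.1,0,0,0,100,2,0.57,-0.1,0,0,0,100,3,0.75,-0.1,0,0,0,100,4,0.93,-0.1,0,0,0,100,5,1.1,-0.1,0,0,0,100,6,1.28,-0.1,0,0,0,100,7,1.45,-0.1,0,0,0,100,8,1.63,-0.1,0,0,0,100,9,1.8,-0.1,0,0,0,100,9,1.8,-0.1,0,0,0]'
python3 - <<'E'
from h import *
p,R,s=now(); print(toB(p),s["contact_force"])
for n in ("top","scene"):
    d=get_image(n)
    for c,r in rects(d,"blue",.017): print(n,c,np.round(toB([*(np.array(r[0])/1000),0])*1000,1),np.round(r[1],1),round(r[2],1))
cv2.imwrite("pics/s3.png",cv2.resize(d["color"][180:400,260:540],None,fx=2.8,fy=2.7))
E
```

```text
clock: 3.42
position: [0.5483, 0.1494, 0.002]
ee_rot: [-0.702, 0.706, 0.04, 0.085]
contact_force: [-0.3, -0.5, 0.4]
width: 0.0518
[-0.19349904  0.15539796  0.00203288] [-0.28378541 -0.46693496  0.39373344]
top [291. 321.] [-348.3   69.8    0. ] [77.5 69.8] 61.5
top [253. 196.] [-134.1  160.7    0. ] [108.   96.8] 85.9
top [123. 147.] [-63.2 393.7   0. ] [111.9  93.3] 0.8
top [218.  36.] [177.1 248.6   0. ] [159.8  96.9] 89.9
scene [366. 450.] [132.7 237.8   0. ] [ 83.9 157.6] 0.1
scene [501. 376.] [-87.4 387.3   0. ] [113.9  93.3] 0.5
scene [377. 311.] [-131.5  162.1    0. ] [107.6 100.9] 86.8
scene [363. 211.] [-341.6   72.4    0. ] [74.4 68.4] 61.3
scene [442. 197.] [-437.9  196.2    0. ] [77.2 69.3] 41.6
```

View pics/s3.png

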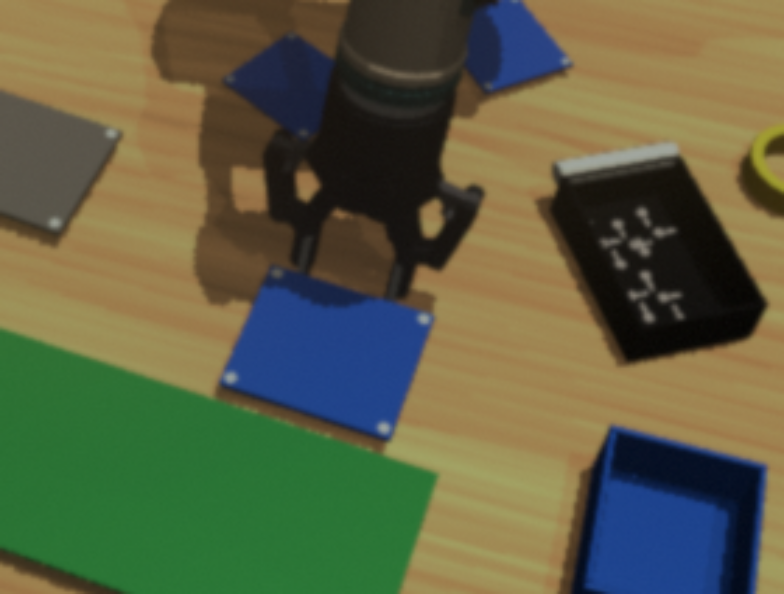

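The lid is now square to the board, with about 13 mm left to go. I push the rest in small steps, watching force.

```bash
python3 -m jog '[100,0.6,0.1,0,0,0,0,100,1.1,0.18,0,0,0,0,100,1.3,0.21,0,0,0,0,100,1.4,0.23,0,0,0,0,100,1.4,0.23,0,0,0,0]'
python3 - <<'E'
from h import *
p,R,s=now(); print(toB(p),s["contact_force"],s["clock"])
E
```

```text
clock: 4.15
position: [0.5609, 0.1484, 0.002]
ee_rot: [-0.702, 0.706, 0.04, 0.084]
contact_force: [-0.5, -0.4, -0.2]
width: 0.0519
[-0.18087129  0.15525012  0.00195498] [-0.53898804 -0.39062946 -0.22133767] 4.15
```

```bash
python3 -m jog '[100,0.1,0.02,0,0,0,0,100,0.2,0.03,0,0,0,0,100,0.2,0.03,0,0,0,0]'; python3 -m jog '[100,0.1,0.02,0,0,0,0,100,0.2,0.03,0,0,0,0,100,0.2,0.03,0,0,0,0]'
```

```text
clock: 4.53
position: [0.5631, 0.1483, 0.002]
ee_rot: [-0.702, 0.706, 0.04, 0.084]
contact_force: [-1.8, -0.4, 0.1]
width: 0.052
clock: 4.9
position: [0.5633, 0.1482, 0.0017]
ee_rot: [-0.702, 0.706, 0.038, 0.083]
contact_force: [-5.1, 0.9, 3.0]
width: 0.0521
```

```bash
python3 -m jog '[100,0.1,0.02,0,0,0,0,100,0.2,0.035,0,0,0,0,100,0.2,0.035,0,0,0,0]'
cat >> h.py <<'E'
def arc(n0,z0,a0,ths,press=0,t0=.155,piv=(-.070,.017)):
    # rows rel. to commanded pose (n0,z0,a0): rotate TCP about pivot by ths deg, pushing press m more toward pivot
    R0=rot(a0);P0=W(n0,t0,z0);out=[]
    for th in ths:
        c,s=np.cos(np.deg2rad(th)),np.sin(np.deg2rad(th)); dn,dz=n0-piv[0]+press,z0-piv[1]
        P=W(piv[0]+c*dn+s*dz,t0,piv[1]-s*dn+c*dz)
        out.append(rows(P0,R0,P,rot(a0-th)))
        print(th,out[-1])
E
python3 - <<'E'
from h import *
p,R,s=now(); print(toB(p),s["contact_force"],R.as_matrix()[:,1])
arc(-.1749,.002,10,[1,2,3,5,7,9,11,13,15])
E
```

```text
clock: 5.28
position: [0.5635, 0.148, 0.0012]
ee_rot: [-0.702, 0.706, 0.037, 0.082]
contact_force: [-8.1, 1.9, 3.3]
width: 0.0519
[-0.17826082  0.1549847   0.00119791] [-8.06703767  1.8924156   3.30187766] [ 0.16749631 -0.01096408 -0.98581173]
1 [ 0.01 -0.18  0.   -0.    0.    0.12]
2 [ 0.02 -0.37  0.    0.    0.    0.25]
3 [ 0.03 -0.55  0.    0.   -0.    0.38]
5 [ 0.07 -0.92 -0.    0.    0.    0.62]
7 [ 0.12 -1.29 -0.    0.    0.    0.88]
9 [ 0.18 -1.65  0.   -0.   -0.    1.12]
11 [ 0.26 -2.01  0.    0.   -0.    1.38]
13 [ 0.35 -2.37  0.    0.   -0.    1.62]
15 [ 0.45 -2.73  0.   -0.   -0.    1.87]
```

```bash
python3 -m jog '[100,0.1,0,0,0,0,0,100,0.11,-0.1,0,0,0,0.06,100,0.11,-0.18,0,0,0,0.12,100,0.12,-0.28,0,0,0,0.19,100,0.12,-0.37,0,0,0,0.25,100,0.12,-0.46,0,0,0,0.31,100,0.13,-0.55,0,0,0,0.38]'
python3 - <<'E'
from h import *
p,R,s=now(); print(toB(p),s["contact_force"],s["width"])
d=get_image("scene")
cv2.imwrite("pics/s4.png",cv2.resize(d["color"][180:400,260:540],None,fx=2.8,fy=2.7))
E
```

```text
clock: 6.15
position: [0.5628, 0.148, 0.006]
ee_rot: [-0.704, 0.707, 0.017, 0.062]
contact_force: [-7.5, 1.5, -0.4]
width: 0.0522
[-0.17895064  0.15488713  0.00601127] [-7.54903766  1.47234101 -0.43627295] 0.05217040037309409
```

View pics/s4.png

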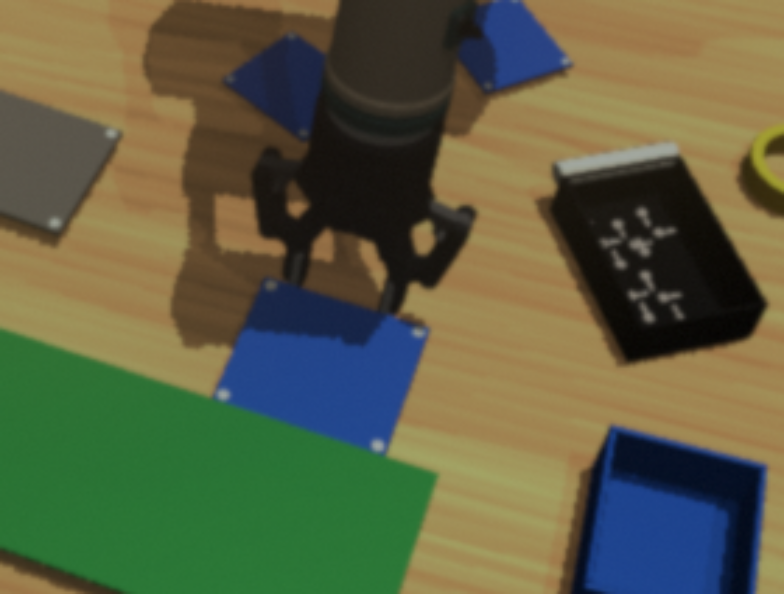

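Run:
```python
from h import *
arc(-.1746,.0076,7,[1,2,3,4,5,6,7,8],press=.0015)
```

```text
1 [ 0.16 -0.16 -0.    0.    0.    0.13]
2 [ 0.17 -0.34 -0.    0.    0.    0.25]
3 [ 0.18 -0.52 -0.   -0.    0.    0.38]
4 [ 0.2 -0.7 -0.  -0.   0.   0.5]
5 [ 0.22 -0.88 -0.   -0.    0.    0.62]
6 [ 0.24 -1.06 -0.   -0.   -0.    0.75]
7 [ 0.27 -1.24 -0.   -0.    0.    0.88]
8 [ 0.29 -1.42 -0.   -0.    0.    1.  ]
```

```bash
python3 -m jog '[100,0.15,-0.03,0,0,0,0,100,0.16,-0.16,0,0,0,0.12,100,0.17,-0.34,0,0,0,0.25,100,0.18,-0.52,0,0,0,0.38,100,0.2,-0.7,0,0,0,0.5,100,0.22,-0.88,0,0,0,0.62]'
python3 - <<'E'
from h import *
p,R,s=now(); print(toB(p),s["contact_force"],s["width"])
d=get_image("scene")
cv2.imwrite("pics/s5.png",cv2.resize(d["color"][180:400,260:540],None,fx=2.8,fy=2.7))
E
```

```text
clock: 6.95
position: [0.5623, 0.148, 0.0149]
ee_rot: [-0.706, 0.707, -0.014, 0.03]
contact_force: [-10.2, 1.1, 0.3]
width: 0.0519
[-0.17944208  0.15489247  0.01489027] [-10.2468481    1.06149031   0.25935401] 0.05189683554947808
```

View pics/s5.png

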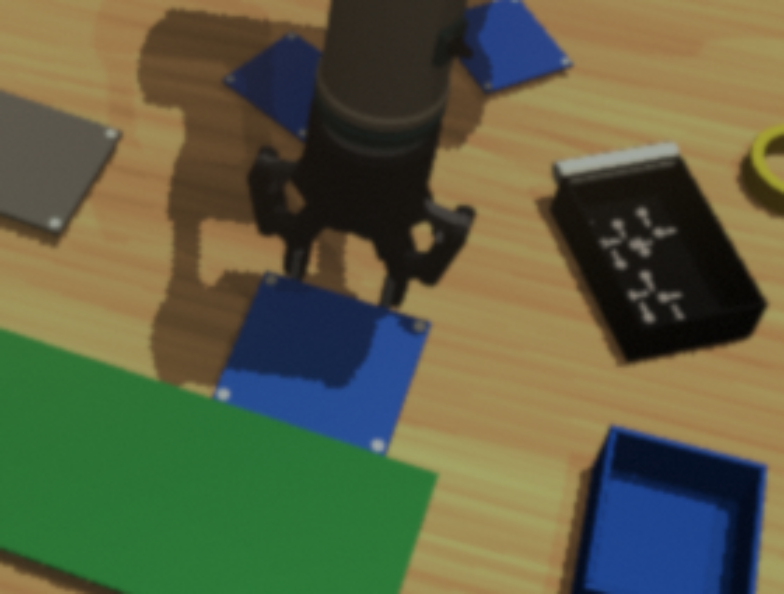

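The near edge is rising: its corner dots moved from y=286 and 333 to 280 and 325, while the far dots stayed put. Pressing at 10 N. I continue the arc.

Run:
```python
from h import *
arc(-.1735,.0166,2,[1.5,3,4.5,6,7.5,9,10.5,12,13.5,15],press=.0003)
```

```text
1.5 [ 0.04 -0.27  0.    0.   -0.    0.19]
3 [ 0.06 -0.54  0.    0.   -0.    0.38]
4.5 [ 0.09 -0.81  0.    0.   -0.    0.56]
6 [ 0.12 -1.08 -0.   -0.   -0.    0.75]
7.5 [ 0.16 -1.34  0.   -0.   -0.    0.94]
9 [ 0.21 -1.61  0.   -0.   -0.    1.12]
10.5 [ 0.26 -1.87  0.    0.   -0.    1.31]
12 [ 0.32 -2.14 -0.    0.   -0.    1.5 ]
13.5 [ 0.39 -2.4  -0.   -0.   -0.    1.69]
15 [ 0.46 -2.66 -0.    0.   -0.    1.88]
```

```bash
python3 -m jog '[100,0.04,-0.27,0,0,0,0.19,100,0.06,-0.54,0,0,0,0.38,100,0.09,-0.81,0,0,0,0.56,100,0.12,-1.08,0,0,0,0.75,100,0.16,-1.34,0,0,0,0.94,100,0.21,-1.61,0,0,0,1.12]'
python3 - <<'E'
from h import *
p,R,s=now(); print(toB(p),s["contact_force"],s["width"])
d=get_image("scene")
cv2.imwrite("pics/s6.png",cv2.resize(d["color"][180:400,260:540],None,fx=2.8,fy=2.7))
arc(-.1718,.0326,-7,[1.5,3,4.5,6,7.5,9,10.5,12,13.5,15],press=.0003)
E
```

```text
clock: 7.75
position: [0.5633, 0.148, 0.0318]
ee_rot: [0.706, -0.704, 0.07, 0.026]
contact_force: [-11.1, 0.4, 1.6]
width: 0.0521
[-0.17841658  0.15492093  0.03175925] [-11.14910648   0.44819572   1.57885624] 0.05208654364282441
1.5 [ 0.04 -0.27 -0.    0.   -0.    0.19]
3 [ 0.06 -0.54 -0.    0.    0.    0.38]
4.5 [ 0.09 -0.81  0.   -0.    0.    0.56]
6 [ 0.12 -1.07 -0.    0.   -0.    0.75]
7.5 [ 0.16 -1.34  0.   -0.   -0.    0.94]
9 [ 0.2  -1.61 -0.    0.   -0.    1.12]
10.5 [ 0.26 -1.87 -0.    0.   -0.    1.31]
12 [ 0.32 -2.13 -0.    0.    0.    1.5 ]
13.5 [ 0.39 -2.39 -0.    0.   -0.    1.69]
15 [ 0.46 -2.65 -0.    0.   -0.    1.87]
```

View pics/s6.png

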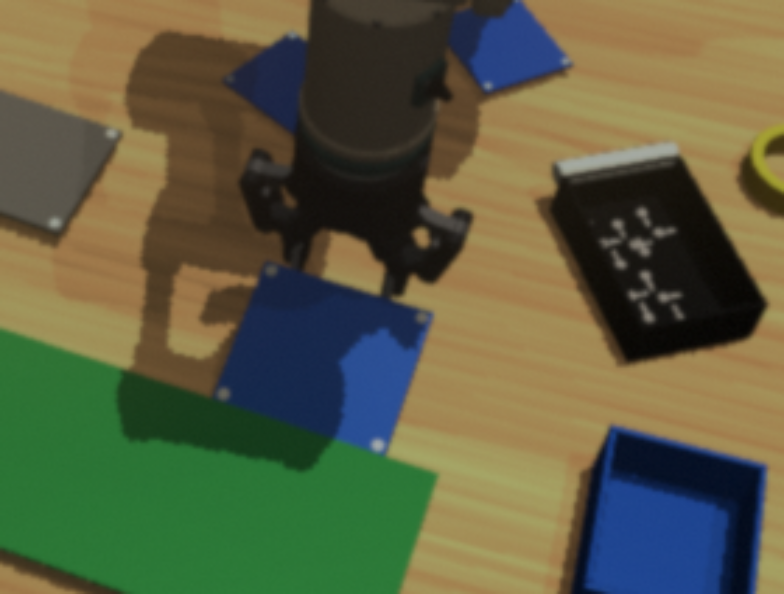

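It is tipping steadily at about 11 N. Continuing.

```bash
python3 -m jog '[100,0.04,-0.27,0,0,0,0.19,100,0.06,-0.54,0,0,0,0.38,100,0.09,-0.81,0,0,0,0.56,100,0.12,-1.07,0,0,0,0.75,100,0.16,-1.34,0,0,0,0.94,100,0.2,-1.61,0,0,0,1.12,100,0.26,-1.87,0,0,0,1.31,100,0.32,-2.13,0,0,0,1.5]'
python3 - <<'E'
from h import *
p,R,s=now(); print(toB(p),s["contact_force"],s["width"],s["qpos"])
d=get_image("scene")
cv2.imwrite("pics/s7.png",cv2.resize(d["color"][180:400,260:540],None,fx=2.8,fy=2.7))
a=np.deg2rad(-7);n=-.1718+.0032*np.cos(a)-.0213*np.sin(a);z=.0326+.0032*np.sin(a)+.0213*np.cos(a);print(n,z)
n=-.1718+.0032*np.cos(a)+(-.0213)*np.sin(a);print(n,z)
arc(n,z,-19,[2,4,6,8,10,12,14,16],press=.0003)
E
```

```text
clock: 8.8
position: [0.5688, 0.1477, 0.0541]
ee_rot: [0.7, -0.693, 0.144, 0.1]
contact_force: [-12.8, 0.3, 4.4]
width: 0.0517
[-0.17289353  0.15498161  0.05412183] [-12.80047839   0.25589805   4.36328433] 0.0516827106171964 [ 0.10126747  0.6130503   1.45761722  0.05562074  1.41326955 -1.42495697]
-0.16602803530021815 0.05335125113106369
-0.16602803530021815 0.05335125113106369
2 [ 0.05 -0.37 -0.   -0.    0.    0.25]
4 [ 0.08 -0.72  0.   -0.   -0.    0.5 ]
6 [ 0.12 -1.08 -0.    0.    0.    0.75]
8 [ 0.17 -1.43 -0.   -0.    0.    1.  ]
10 [ 0.24 -1.78  0.   -0.   -0.    1.25]
12 [ 0.32 -2.13 -0.    0.    0.    1.5 ]
14 [ 0.41 -2.48 -0.    0.   -0.    1.75]
16 [ 0.51 -2.82  0.   -0.    0.    2.  ]
```

View pics/s7.png

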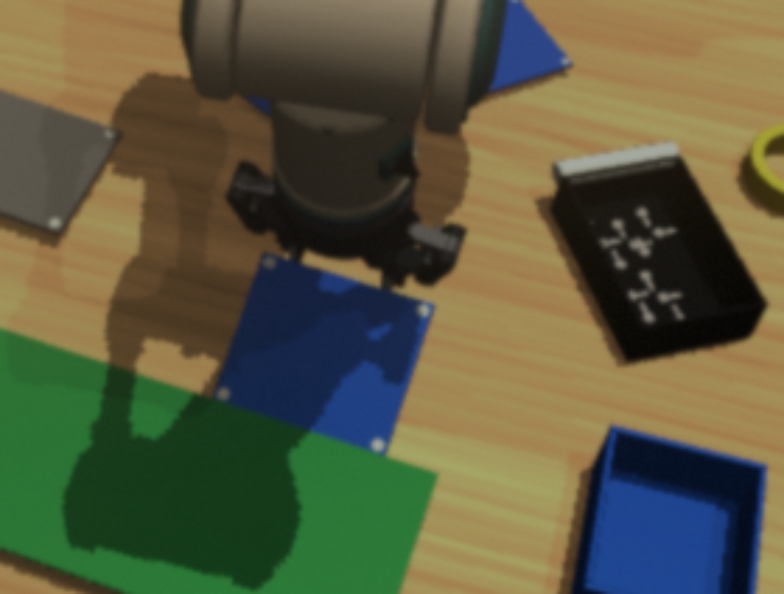

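Tilt is about 29°, with the reaction force running along the lid. From here I continue with little further tool turn, then rotate the tool back while the contact point keeps to the arc, so the gripper does not block the topple.

```bash
cat >> h.py <<'E'
def K(th):
    c,s=np.cos(np.deg2rad(th)),np.sin(np.deg2rad(th)); return np.array([-.070-c*.1-s*.006, .017+s*.1-c*.006])
def Pc(th,a,cx=.0105,cy=.009):
    a=np.deg2rad(a); x=np.array([np.cos(a),np.sin(a)]);y=np.array([np.sin(a),-np.cos(a)])
    return K(th)-cx*x+cy*y
def plan(n0,z0,th0,a0,steps,t0=.155):
    off=np.array([n0,z0])-Pc(th0,a0); print("off",off)
    for th,a,ex in steps:
        p=Pc(th,a)+off+np.array([ex,0]); print(th,a,rows(W(n0,t0,z0),rot(a0),W(p[0],t0,p[1]),rot(a)),p.round(4))
E
python3 - <<'E'
from h import *
p,R,s=now();q=toB(p);print(q[[0,2]]-Pc(29,-19))
plan(-.1660,.0534,29,-19,[(31,-20,0),(33,-21,0),(35,-22,0),(37,-23,0),(39,-24,0),(41,-25,0),(43,-25,0),(45,-25,0)])
E
```

```text
[ 0.00042197 -0.00096067]
off [ 0.00722889 -0.00174204]
31 -20 [ 0.03 -0.37  0.    0.    0.    0.12] [-0.1645  0.0568]
33 -21 [ 0.07 -0.73 -0.   -0.    0.    0.25] [-0.1629  0.0601]
35 -22 [ 0.13 -1.09  0.    0.   -0.    0.37] [-0.1612  0.0633]
37 -23 [ 0.2  -1.45  0.   -0.   -0.    0.5 ] [-0.1594  0.0665]
39 -24 [ 0.28 -1.81  0.    0.   -0.    0.62] [-0.1575  0.0696]
41 -25 [ 0.37 -2.16  0.    0.    0.    0.75] [-0.1555  0.0726]
43 -25 [ 0.48 -2.49  0.    0.    0.    0.75] [-0.1533  0.0754]
45 -25 [ 0.61 -2.81  0.    0.    0.    0.75] [-0.151  0.078]
```

```bash
python3 -m jog '[100,0.03,-0.37,0,0,0,0.12,100,0.07,-0.73,0,0,0,0.25,100,0.13,-1.09,0,0,0,0.37,100,0.2,-1.45,0,0,0,0.5,100,0.28,-1.81,0,0,0,0.62,100,0.37,-2.16,0,0,0,0.75,100,0.48,-2.49,0,0,0,0.75,100,0.61,-2.81,0,0,0,0.75]'
python3 - <<'E'
from h import *
p,R,s=now();q=toB(p);print(q,q[[0,2]]-Pc(45,-25),s["contact_force"])
d=get_image("scene")
cv2.imwrite("pics/s8.png",cv2.resize(d["color"][180:400,260:540],None,fx=2.8,fy=2.7))
plan(-.1510,.0780,45,-25,[(47,-22,0),(49,-19,0),(51,-16,0),(53,-13,-.001),(55,-10,-.001),(57,-7,-.001),(59,-4,-.001),(61,-1,-.001),(63,1,-.001),(65,3,-.001)])
E
```

```text
clock: 9.85
position: [0.5917, 0.1464, 0.0782]
ee_rot: [0.695, -0.685, 0.174, 0.13]
contact_force: [0.2, -0.5, 0.8]
width: 0.0521
[-0.14996147  0.15517831  0.07820269] [ 0.00831165 -0.00154607] [ 0.18396213 -0.45724265  0.80013386]
off [ 0.00727311 -0.00174876]
47 -22 [ 0.15 -0.28 -0.    0.   -0.   -0.38] [-0.1484  0.0799]
49 -19 [ 0.32 -0.56  0.    0.    0.   -0.75] [-0.1457  0.0817]
51 -16 [ 0.5  -0.83 -0.    0.    0.   -1.12] [-0.1429  0.0834]
53 -13 [ 0.61 -1.07 -0.   -0.   -0.   -1.5 ] [-0.141   0.0851]
55 -10 [ 0.82 -1.34 -0.   -0.   -0.   -1.87] [-0.1379  0.0867]
57 -7 [ 1.04 -1.61  0.   -0.   -0.   -2.25] [-0.1347  0.0882]
59 -4 [ 1.28 -1.88  0.   -0.   -0.   -2.62] [-0.1315  0.0896]
61 -1 [ 1.53 -2.14 -0.    0.   -0.   -3.  ] [-0.1281  0.091 ]
63 1 [ 1.76 -2.42  0.   -0.   -0.   -3.25] [-0.1248  0.0924]
65 3 [ 2.01 -2.68  0.    0.   -0.   -3.5 ] [-0.1214  0.0938]
```

View pics/s8.png

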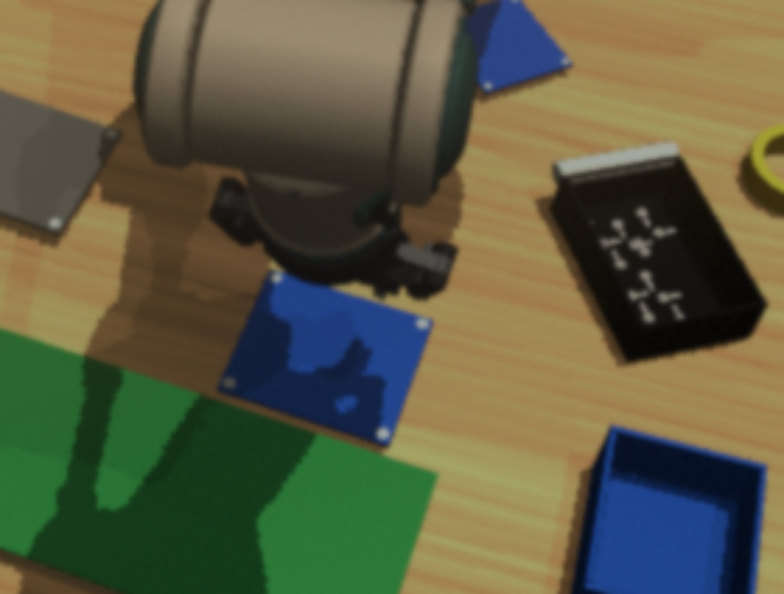

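Run:
```python
from h import *
for n in ("top","scene"):
    d=get_image(n)
    for c,r in rects(d,"blue",.017):
        b=toB([*(np.array(r[0])/1000),0])*1000
        if abs(b[0]+110)<60 and abs(b[1]-155)<60: print(n,c,b.round(1),np.round(r[1],1),round(r[2],1))
    if n=="top": cv2.imwrite("pics/t8.png",cv2.resize(d["color"][80:300,160:400],None,fx=3,fy=2.7))
```

```text
scene [377. 312.] [-128.1  162.7    0. ] [107.5 100.9] 86.0
```

View pics/t8.png

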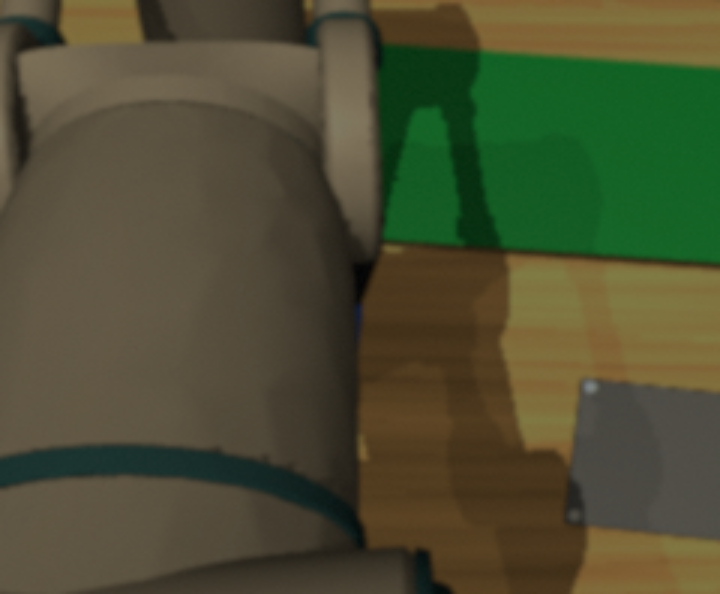

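The lid slipped at about 40° and fell back flat. It is still square, about 9 mm off the board face, with its centre at t≈162 mm. The likely cause is that the far edge slid down the board face once the tilt passed the friction angle, and the near edge had too little fingertip engagement. I will retry with the fingers narrower so the tips reach deeper, centred on the lid. The path will also let the far edge be supported by the bench.

Run:
```python
from h import *
p,R,s=now()
for n,z,a in((-.21,.09,-5),(-.21,.06,10),(-.21,.002,10)): print(rows(p,R,W(n,.161,z),rot(a)))
```

```text
[-5.89  1.44  0.58 -0.    0.   -2.48]
[-4.63  4.16  0.58 -0.01  0.   -4.35]
[-2.2   9.43  0.57 -0.01  0.   -4.35]
```

```bash
python3 -m jog '[180,-5.89,1.44,0.58,0,0,-1.2,180,-5.89,1.44,0.58,0,0,-2.48,180,-5.3,2.8,0.58,0,0,-3.4,180,-4.63,4.16,0.58,0,0,-4.35,180,-2.7,8.3,0.58,0,0,-4.35,180,-2.7,8.3,0.58,0,0,-4.35,180,-2.7,8.3,0.58,0,0,-4.35,180,-2.7,8.3,0.58,0,0,-4.35]'
python3 - <<'E'
from h import *
p,R,s=now();q=toB(p);print(q,s["contact_force"])
d=get_image("scene")
for n in("scene","top"):
  d=get_image(n)
  for c,r in rects(d,"blue",.017):
        b=toB([*(np.array(r[0])/1000),0])*1000
        if abs(b[0]+110)<60 and abs(b[1]-155)<60: print(n,c,b.round(1),np.round(r[1],1),round(r[2],1))
  if n=="scene":cv2.imwrite("pics/s9.png",cv2.resize(d["color"][180:400,260:540],None,fx=2.8,fy=2.7))
print(rows(p,R,W(-.205,.161,.002),rot(10)))
print(rows(p,R,W(-.181,.161,.002),rot(10)))
E
```

```text
clock: 11.0
position: [0.5336, 0.1564, 0.016]
ee_rot: [-0.703, 0.705, 0.04, 0.085]
contact_force: [-0.3, 0.7, 0.0]
width: 0.0255
[-0.20861174  0.16141096  0.01598243] [-0.30995802  0.66302207  0.0336327 ]
scene [376. 312.] [-127.1  162.5    0. ] [107.7  99.6] 86.3
top [250. 197.] [-130.9  161.     0. ] [108.2  98.1] 86.2
[ 0.11  1.44 -0.04 -0.01 -0.    0.01]
[ 2.47  1.86 -0.04 -0.01 -0.    0.01]
```

View pics/s9.png

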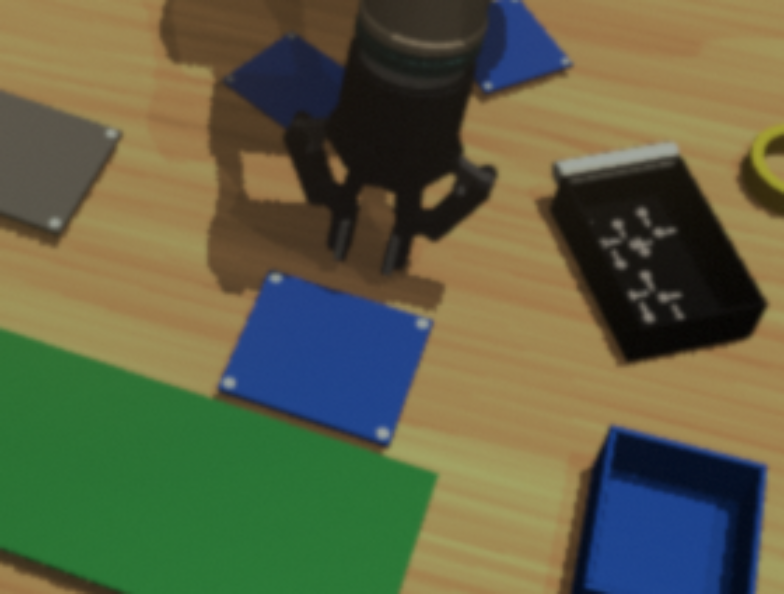

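The lid lies flat and square, with the narrowed fingers centred behind it. Lower and push again.

```bash
python3 -m jog '[180,0.1,0.9,0,0,0,0,180,0.1,1.35,0,0,0,0,180,0.8,1.5,0,0,0,0,180,1.6,1.64,0,0,0,0,180,2.3,1.76,0,0,0,0,180,2.4,1.78,0,0,0,0,180,2.4,1.78,0,0,0,0]'; python3 -m jog '[180,0.2,0.04,0,0,0,0,180,0.4,0.07,0,0,0,0,180,0.5,0.09,0,0,0,0,180,0.6,0.11,0,0,0,0,180,0.6,0.11,0,0,0,0]'
python3 - <<'E'
from h import *
p,R,s=now();q=toB(p);print(q,s["contact_force"])
E
```

```text
clock: 12.02
position: [0.5578, 0.1548, 0.0011]
ee_rot: [-0.702, 0.706, 0.039, 0.083]
contact_force: [-3.3, 0.9, 5.4]
width: 0.0252
clock: 12.65
position: [0.558, 0.1546, 0.0006]
ee_rot: [-0.703, 0.706, 0.034, 0.08]
contact_force: [-17.5, 5.8, 23.2]
width: 0.0253
[-0.18410944  0.16123442  0.00063965] [-17.52079864   5.83051655  23.19122685]
```

Fz is 23 N, so the tips are bearing on the bench. I ease them up about 3 mm.

```bash
python3 -m jog '[180,-0.1,-0.15,0,0,0,0,180,-0.2,-0.35,0,0,0,0,180,-0.2,-0.35,0,0,0,0,180,-0.2,-0.35,0,0,0,0]'
python3 - <<'E'
from h import *
p,R,s=now();q=toB(p);print(q,s["contact_force"])
d=get_image("scene")
for c,r in rects(d,"blue",.017):
        b=toB([*(np.array(r[0])/1000),0])*1000
        if abs(b[0]+110)<60 and abs(b[1]-155)<60: print(c,b.round(1),np.round(r[1],1),round(r[2],1))
E
```

```text
clock: 13.15
position: [0.5621, 0.154, 0.0036]
ee_rot: [-0.702, 0.706, 0.038, 0.083]
contact_force: [-0.4, -0.1, -0.9]
width: 0.025
[-0.18002481  0.16085205  0.00358018] [-0.3618422  -0.08862509 -0.8992454 ]
[376. 315.] [-121.   162.1    0. ] [108.   97.9] 86.3
```

```bash
python3 -m jog '[180,0.2,0.02,0,0,0,0,180,0.4,0.04,0,0,0,0,180,0.5,0.05,0,0,0,0,180,0.6,0.06,0,0,0,0,180,0.6,0.06,0,0,0,0]'
cat >> h.py <<'E'
def hsup(th):
    c,s=np.cos(np.deg2rad(th)),np.sin(np.deg2rad(th)); return max(.017*c-.012*s,.006*c)
def Pd(th,a,w,cx=.0105,cy=.008):
    # w: 0 pivot at z .017, 1 supported on bench
    hp=(1-w)*.017+w*hsup(th); return Pc(th,a,cx,cy)+np.array([0,hp-.017])
def plan2(n0,z0,th0,a0,w0,steps,t0=.161):
    off=np.array([n0,z0])-Pd(th0,a0,w0); print("off",off)
    for th,a,w,ex in steps:
        p=Pd(th,a,w)+off+np.array([ex,0]); print(th,a,rows(W(n0,t0,z0),rot(a0),W(p[0],t0,p[1]),rot(a)),p.round(4))
E
python3 - <<'E'
from h import *
p,R,s=now();q=toB(p);print(q,s["contact_force"])
a=np.deg2rad(10);n=-.1800+.006*np.cos(a)+.0006*np.sin(a);z=.0036+.006*np.sin(a)-.0006*np.cos(a);print(n,z)
plan2(n,z,0,10,0,[(1,9,0,0),(2,8,0,0),(3,7,0,0),(4,6,0,0),(5,5,0,0),(7,3,0,0),(9,1,0,0),(11,-1,0,0),(13,-3,0,0),(15,-5,0,0)])
E
```

```text
clock: 13.82
position: [0.5635, 0.1537, 0.0029]
ee_rot: [-0.702, 0.706, 0.035, 0.08]
contact_force: [-6.7, 1.7, -0.0]
width: 0.0254
[-0.17858598  0.1606918   0.0028548 ] [-6.67366971  1.70065743 -0.01321407]
-0.17398696457532659 0.004051004414194257
off [0.00496433 0.00275277]
1 9 [ 0.01 -0.19  0.   -0.    0.    0.12] [-0.1742  0.006 ]
2 8 [ 0.02 -0.38  0.    0.    0.    0.25] [-0.1745  0.0079]
3 7 [ 0.03 -0.58 -0.    0.   -0.    0.38] [-0.1747  0.0098]
4 6 [ 0.05 -0.77 -0.    0.    0.    0.5 ] [-0.1748  0.0117]
5 5 [ 0.07 -0.96 -0.    0.    0.    0.62] [-0.1749  0.0136]
7 3 [ 0.12 -1.34 -0.    0.    0.    0.88] [-0.1751  0.0174]
9 1 [ 0.19 -1.72  0.   -0.   -0.    1.12] [-0.1751  0.0213]
11 -1 [ 0.27 -2.09 -0.    0.   -0.    1.38] [-0.175   0.0251]
13 -3 [ 0.36 -2.47 -0.    0.   -0.    1.62] [-0.1747  0.029 ]
15 -5 [ 0.46 -2.84  0.   -0.   -0.    1.87] [-0.1743  0.0328]
```

```bash
python3 -m jog '[180,0.2,0,0,0,0,0,180,0.21,-0.1,0,0,0,0.06,180,0.21,-0.19,0,0,0,0.12,180,0.22,-0.28,0,0,0,0.19,180,0.22,-0.38,0,0,0,0.25,180,0.23,-0.58,0,0,0,0.38,180,0.25,-0.77,0,0,0,0.5,180,0.27,-0.96,0,0,0,0.62,180,0.29,-1.15,0,0,0,0.75,180,0.32,-1.34,0,0,0,0.88]'
python3 - <<'E'
from h import *
p,R,s=now();q=toB(p);print(q,s["contact_force"])
d=get_image("scene")
cv2.imwrite("pics/s10.png",cv2.resize(d["color"][180:400,260:540],None,fx=2.8,fy=2.7))
a=np.deg2rad(10);n=-.17399+.0032*np.cos(a)-.0134*np.sin(a);z=.00405+.0032*np.sin(a)+.0134*np.cos(a);print(n,z)
plan2(n,z,7,3,0,[(9,1,0,0),(11,-1,0.,0),(13,-3,0.1,0),(15,-5,.2,0),(17,-7,.3,0),(19,-9,.4,0),(21,-11,.5,0),(23,-13,.6,0),(25,-15,.7,0),(27,-17,.8,0),(29,-18,.9,0),(31,-19,1,0)])
E
```

```text
clock: 15.08
position: [0.5627, 0.1538, 0.0165]
ee_rot: [-0.706, 0.707, -0.009, 0.036]
contact_force: [-9.1, 1.2, -0.3]
width: 0.0253
[-0.17937047  0.16070124  0.0164798 ] [-9.11811327  1.17999612 -0.25573198]
-0.17316550077109782 0.017802098058897764
off [0.00688725 0.003109  ]
9 1 [ 0.02 -0.38  0.   -0.   -0.    0.25] [-0.1732  0.0216]
11 -1 [ 0.05 -0.77  0.    0.   -0.    0.5 ] [-0.1731  0.0255]
13 -3 [ 0.09 -1.12  0.   -0.   -0.    0.75] [-0.1728  0.029 ]
15 -5 [ 0.15 -1.45 -0.   -0.   -0.    1.  ] [-0.1724  0.0324]
17 -7 [ 0.22 -1.78 -0.    0.   -0.    1.25] [-0.1719  0.0357]
19 -9 [ 0.3  -2.09  0.    0.   -0.    1.5 ] [-0.1712  0.0388]
21 -11 [ 0.4  -2.38  0.   -0.   -0.    1.75] [-0.1705  0.0418]
23 -13 [ 0.5  -2.66  0.   -0.   -0.    2.  ] [-0.1695  0.0446]
25 -15 [ 0.62 -2.92  0.    0.   -0.    2.25] [-0.1685  0.0473]
27 -17 [ 0.75 -3.16  0.    0.   -0.    2.5 ] [-0.1673  0.0497]
29 -18 [ 0.9  -3.36  0.   -0.   -0.    2.63] [-0.1659  0.0518]
31 -19 [ 1.06 -3.54  0.   -0.   -0.    2.75] [-0.1645  0.0537]
```

View pics/s10.png

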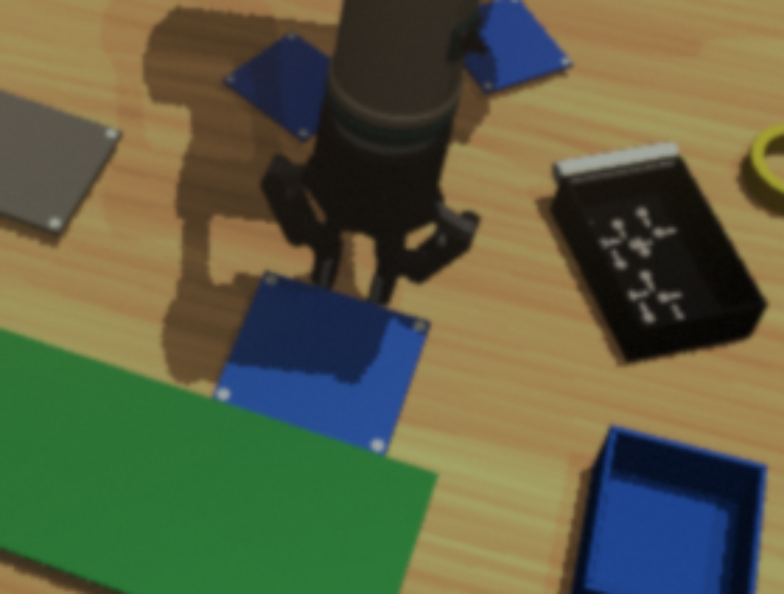

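The lid is lifting again, with near dots at y≈280 and 325. Force is 9 N. Continuing, with the path gradually sinking toward bench support.

```bash
python3 -m jog '[180,0.02,-0.2,0,0,0,0.12,180,0.02,-0.38,0,0,0,0.25,180,0.03,-0.58,0,0,0,0.38,180,0.05,-0.77,0,0,0,0.5,180,0.07,-0.95,0,0,0,0.62,180,0.09,-1.12,0,0,0,0.75,180,0.12,-1.29,0,0,0,0.88,180,0.15,-1.45,0,0,0,1.0,180,0.18,-1.62,0,0,0,1.12,180,0.22,-1.78,0,0,0,1.25,180,0.3,-2.09,0,0,0,1.5]'
python3 - <<'E'
from h import *
p,R,s=now();q=toB(p);print(q,s["contact_force"], q[[0,2]]-Pd(19,-9,0),q[[0,2]]-Pd(19,-9,1))
d=get_image("scene")
cv2.imwrite("pics/s11.png",cv2.resize(d["color"][180:400,260:540],None,fx=2.8,fy=2.7))
plan2(-.1712,.0388,19,-9,.4,[(21,-11,.5,0),(23,-13,.6,0),(25,-15,.7,0),(27,-16,.8,0),(29,-17,.9,0),(31,-18,1,0),(33,-19,1,0),(35,-20,1,0),(37,-20,1,0),(39,-20,1,0)])
E
```

```text
clock: 16.5
position: [0.5649, 0.1537, 0.0387]
ee_rot: [0.706, -0.702, 0.083, 0.039]
contact_force: [-9.0, 0.3, 2.0]
width: 0.0252
[-0.1772181   0.16073615  0.03867217] [-9.00486515  0.34327854  1.98794676] [0.00090937 0.00104741] [0.00090937 0.00588042]
off [0.00692747 0.00310844]
21 -11 [ 0.03 -0.31  0.   -0.   -0.    0.25] [-0.1704  0.0418]
23 -13 [ 0.08 -0.6   0.    0.    0.    0.5 ] [-0.1695  0.0446]
25 -15 [ 0.14 -0.88  0.   -0.   -0.    0.75] [-0.1685  0.0473]
27 -16 [ 0.23 -1.12  0.    0.    0.    0.88] [-0.1672  0.0495]
29 -17 [ 0.33 -1.35  0.   -0.   -0.    1.  ] [-0.1658  0.0516]
31 -18 [ 0.45 -1.56  0.   -0.    0.    1.12] [-0.1643  0.0535]
33 -19 [ 0.56 -1.84  0.    0.   -0.    1.25] [-0.1627  0.0561]
35 -20 [ 0.69 -2.12  0.    0.    0.    1.38] [-0.161   0.0587]
37 -20 [ 0.84 -2.37  0.    0.    0.    1.38] [-0.1591  0.0609]
39 -20 [ 1.01 -2.62  0.    0.    0.    1.38] [-0.1572  0.0631]
```

View pics/s11.png

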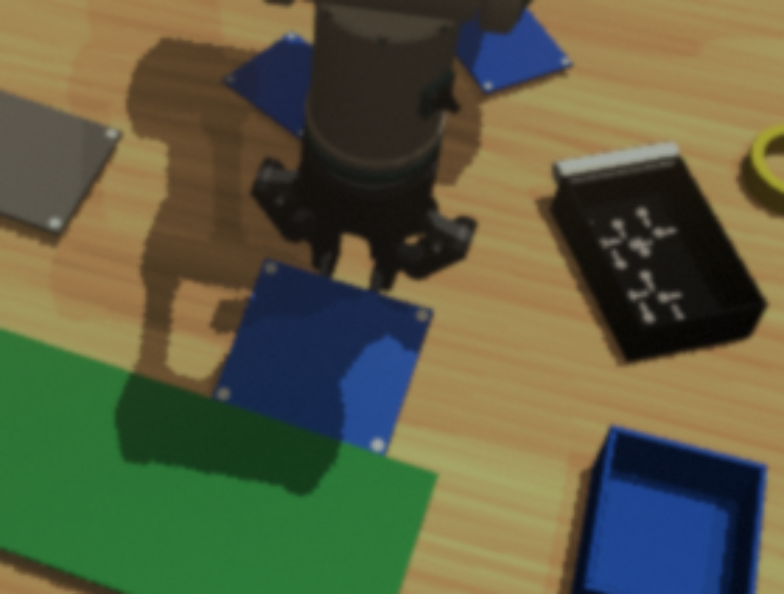

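```bash
python3 -m jog '[180,0.08,-0.16,0,0,0,0.12,180,0.13,-0.31,0,0,0,0.25,180,0.2,-0.46,0,0,0,0.38,180,0.27,-0.6,0,0,0,0.5,180,0.34,-0.74,0,0,0,0.62,180,0.4,-0.88,0,0,0,0.75]'
python3 - <<'E'
from h import *
p,R,s=now();q=toB(p);print(q,s["contact_force"])
for th in(22,24,26,28): print(th,q[[0,2]]-Pd(th,-15,0),q[[0,2]]-Pd(th,-15,1))
d=get_image("scene")
cv2.imwrite("pics/s12.png",cv2.resize(d["color"][180:400,260:540],None,fx=2.8,fy=2.7))
a=np.deg2rad(-9);n=-.1712+.004*np.cos(a)-.0088*np.sin(a);z=.0388+.004*np.sin(a)+.0088*np.cos(a);print(n,z)
plan2(n,z,25,-15,.7,[(27,-16,.8,0),(29,-17,.9,0),(31,-18,1,0),(33,-19,1,0),(35,-20,1,0),(37,-20,1,0),(39,-20,1,0),(41,-20,1,0),(43,-19,1,0),(45,-18,1,0),(47,-16,1,0),(49,-14,1,0)])
E
```

```text
clock: 17.3
position: [0.5669, 0.1536, 0.0473]
ee_rot: [0.702, -0.697, 0.122, 0.078]
contact_force: [-14.9, 0.9, 5.3]
width: 0.0253
[-0.17516638  0.16079228  0.04732069] [-14.88136193   0.8901975    5.27537292]
22 [0.00201242 0.00343294] [0.00201242 0.0091661 ]
24 [0.00084136 0.00013811] [0.00084136 0.00648867]
26 [-0.00044398 -0.00311385] [-0.00044398  0.0038671 ]
28 [-0.00184202 -0.00631897] [-0.00184202  0.00130458]
-0.16587262334526542 0.04686591953707629
off [0.00950664 0.00271668]
27 -16 [ 0.06 -0.25  0.    0.    0.    0.13] [-0.1646  0.0491]
29 -17 [ 0.14 -0.49  0.    0.   -0.    0.25] [-0.1632  0.0512]
31 -18 [ 0.24 -0.71  0.   -0.    0.    0.38] [-0.1618  0.0531]
33 -19 [ 0.32 -1.    0.    0.    0.    0.5 ] [-0.1602  0.0557]
35 -20 [ 0.42 -1.29  0.    0.   -0.    0.62] [-0.1585  0.0583]
37 -20 [ 0.54 -1.56  0.    0.   -0.    0.62] [-0.1566  0.0605]
39 -20 [ 0.68 -1.82  0.    0.   -0.    0.62] [-0.1546  0.0627]
41 -20 [ 0.83 -2.08  0.    0.   -0.    0.62] [-0.1525  0.0648]
43 -19 [ 0.99 -2.33  0.    0.    0.    0.5 ] [-0.1503  0.0668]
45 -18 [ 1.16 -2.61 -0.   -0.    0.    0.38] [-0.1479  0.0691]
47 -16 [ 1.35 -2.87  0.    0.    0.    0.13] [-0.1454  0.0711]
49 -14 [ 1.56 -3.12  0.   -0.    0.   -0.12] [-0.1428  0.073 ]
```

View pics/s12.png

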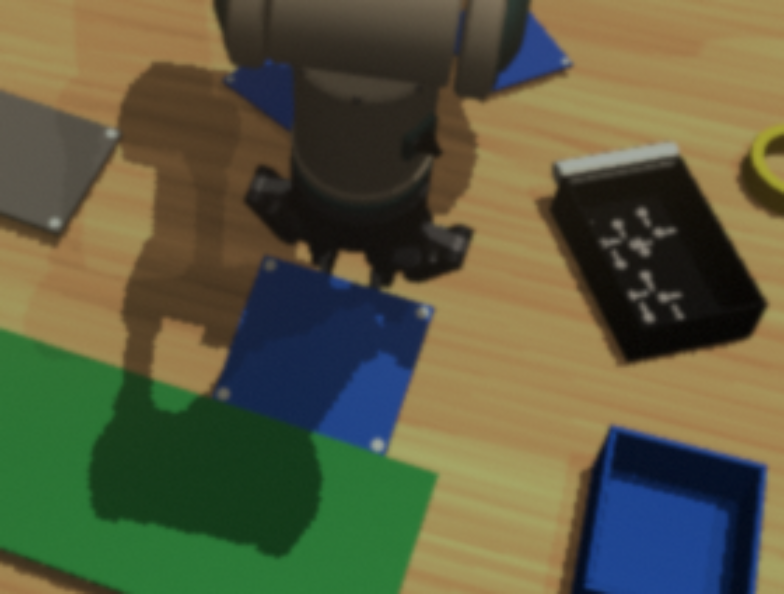

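```bash
python3 -m jog '[180,0.03,-0.13,0,0,0,0.06,180,0.06,-0.25,0,0,0,0.12,180,0.1,-0.37,0,0,0,0.19,180,0.14,-0.49,0,0,0,0.25,180,0.19,-0.6,0,0,0,0.31,180,0.24,-0.71,0,0,0,0.38]'
python3 - <<'E'
from h import *
p,R,s=now();q=toB(p);print(q,s["contact_force"])
for th in(26,28,30,32): print(th,q[[0,2]]-Pd(th,-18,0),q[[0,2]]-Pd(th,-18,1))
d=get_image("scene")
cv2.imwrite("pics/s13.png",cv2.resize(d["color"][180:400,260:540],None,fx=2.8,fy=2.7))
E
```

```text
clock: 18.1
position: [0.5694, 0.1535, 0.0543]
ee_rot: [0.7, -0.693, 0.142, 0.098]
contact_force: [-18.5, 1.2, 8.1]
width: 0.0247
[-0.17269174  0.16078557  0.05434743] [-18.46712437   1.16368082   8.12335068]
26 [0.00227613 0.00326685] [0.00227613 0.01024781]
28 [8.78082825e-04 6.17308781e-05] [0.00087808 0.00768528]
30 [-0.00063097 -0.00309265] [-0.00063097  0.00518492]
32 [-0.00224918 -0.00619244] [-0.00224918  0.00274978]
```

View pics/s13.png

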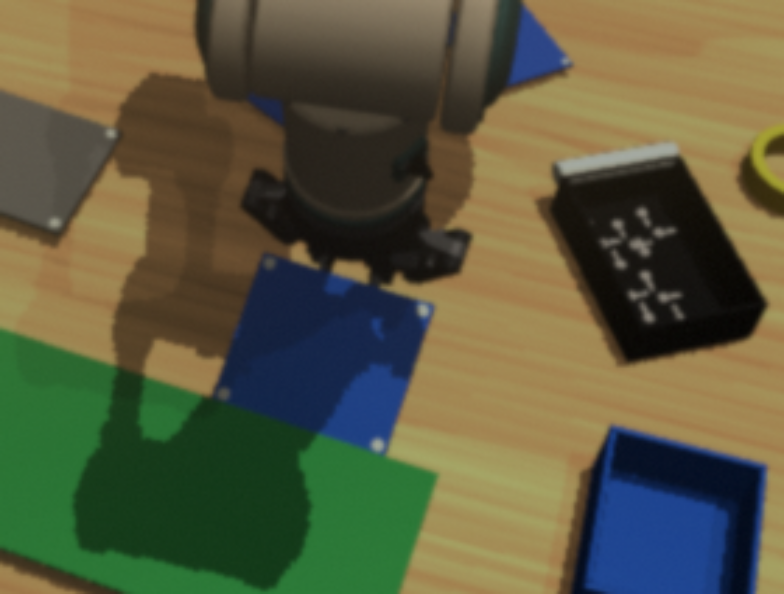

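Run:
```python
from h import *
plan2(-.1618,.0531,31,-18,1,[(33,-20,1,0),(35,-21,1,0),(37,-22,1,0),(39,-23,1,0),(41,-23,1,0)])
```

```text
off [0.00946519 0.00271158]
33 -20 [ 0.06 -0.32 -0.    0.   -0.    0.25] [-0.1603  0.0559]
35 -21 [ 0.14 -0.61 -0.    0.    0.    0.38] [-0.1586  0.0585]
37 -22 [ 0.24 -0.91 -0.    0.   -0.    0.5 ] [-0.1567  0.061 ]
39 -23 [ 0.35 -1.19 -0.    0.   -0.    0.63] [-0.1548  0.0634]
41 -23 [ 0.48 -1.46 -0.    0.   -0.    0.63] [-0.1527  0.0655]
```

```bash
python3 -m jog '[180,0.03,-0.16,0,0,0,0.12,180,0.06,-0.32,0,0,0,0.25,180,0.1,-0.46,0,0,0,0.31,180,0.14,-0.61,0,0,0,0.38]'
python3 - <<'E'
from h import *
p,R,s=now();q=toB(p);print(q,s["contact_force"])
for th in(30,32,34,36): print(th,q[[0,2]]-Pd(th,-21,0),q[[0,2]]-Pd(th,-21,1))
d=get_image("scene")
cv2.imwrite("pics/s14.png",cv2.resize(d["color"][180:400,260:540],None,fx=2.8,fy=2.7))
E
```

```text
clock: 18.65
position: [0.572, 0.1533, 0.0606]
ee_rot: [0.697, -0.689, 0.161, 0.118]
contact_force: [-20.0, 0.5, 10.5]
width: 0.0251
[-0.17004148  0.16077206  0.06057168] [-19.99409672   0.4754159   10.49658014]
30 [0.00223059 0.00247361] [0.00223059 0.01075118]
32 [ 0.00061238 -0.00062618] [0.00061238 0.00831603]
34 [-0.00111303 -0.00366761] [-0.00111303  0.00594907]
36 [-0.00294354 -0.00664696] [-0.00294354  0.00365317]
```

View pics/s14.png

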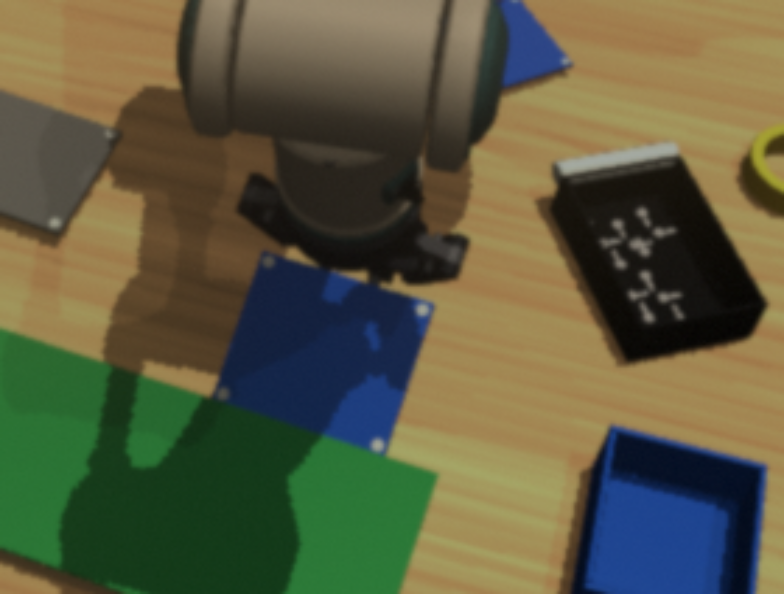

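Tilt is about 32° and holding. Continuing with checks.

```bash
python3 -m jog '[180,0.06,-0.14,0,0,0,0.06,180,0.12,-0.28,0,0,0,0.12,180,0.18,-0.42,0,0,0,0.18]'
python3 - <<'E'
from h import *
p,R,s=now();q=toB(p);print(q,s["contact_force"])
for th in(32,34,36,38): print(th,q[[0,2]]-Pd(th,-22.5,0),q[[0,2]]-Pd(th,-22.5,1))
d=get_image("scene")
cv2.imwrite("pics/s15.png",cv2.resize(d["color"][180:400,260:540],None,fx=2.8,fy=2.7))
E
```

```text
clock: 19.08
position: [0.5741, 0.1532, 0.0647]
ee_rot: [0.695, -0.687, 0.17, 0.127]
contact_force: [-22.2, 0.6, 12.2]
width: 0.025
[-0.16794592  0.1608308   0.06465489] [-22.18417716   0.60544052  12.21991302]
32 [0.00280061 0.00312411] [0.00280061 0.01206632]
34 [1.07519882e-03 8.26824500e-05] [0.0010752  0.00969936]
36 [-0.0007553  -0.00289668] [-0.0007553   0.00740346]
38 [-0.00268867 -0.00581034] [-0.00268867  0.00518142]
```

View pics/s15.png

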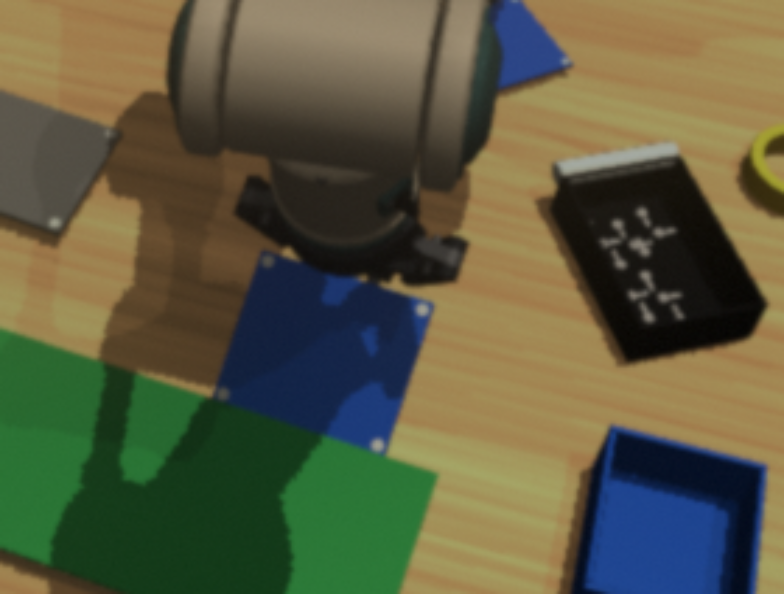

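Run:
```python
from h import *
plan2(-.1554,.0618,34.3,-22.5,0,[(36,-23.5,0,0),(38,-25,0,0),(40,-26,0,0),(42,-27,0,0),(44,-27,0,0)])
```

```text
off [ 0.01335319 -0.00322315]
36 -23.5 [ 0.03 -0.31 -0.    0.   -0.    0.13] [-0.1539  0.0646]
38 -25 [ 0.08 -0.68 -0.   -0.    0.    0.31] [-0.152   0.0678]
40 -26 [ 0.15 -1.04 -0.    0.   -0.    0.44] [-0.1501  0.0709]
42 -27 [ 0.23 -1.4  -0.   -0.    0.    0.56] [-0.148   0.0739]
44 -27 [ 0.33 -1.73 -0.   -0.    0.    0.56] [-0.1457  0.0766]
```

```bash
python3 -m jog '[180,0.02,-0.15,0,0,0,0.06,180,0.03,-0.31,0,0,0,0.12,180,0.05,-0.5,0,0,0,0.22]'
python3 - <<'E'
from h import *
p,R,s=now();q=toB(p);print(q,s["contact_force"])
for th in(34,36,38,40): print(th,q[[0,2]]-Pd(th,-24,0),q[[0,2]]-Pd(th,-24,1))
d=get_image("scene")
cv2.imwrite("pics/s16.png",cv2.resize(d["color"][180:400,260:540],None,fx=2.8,fy=2.7))
E
```

```text
clock: 19.5
position: [0.5771, 0.153, 0.0698]
ee_rot: [0.693, -0.684, 0.18, 0.138]
contact_force: [-21.6, 1.0, 13.8]
width: 0.0252
[-0.16500598  0.16080659  0.06979088] [-21.62438642   1.04496078  13.83577158]
34 [0.00409905 0.00488344] [0.00409905 0.01450012]
36 [0.00226855 0.00190409] [0.00226855 0.01220422]
38 [ 0.00033518 -0.00100957] [0.00033518 0.00998218]
40 [-0.00169869 -0.00385399] [-0.00169869  0.00783671]
```

View pics/s16.png

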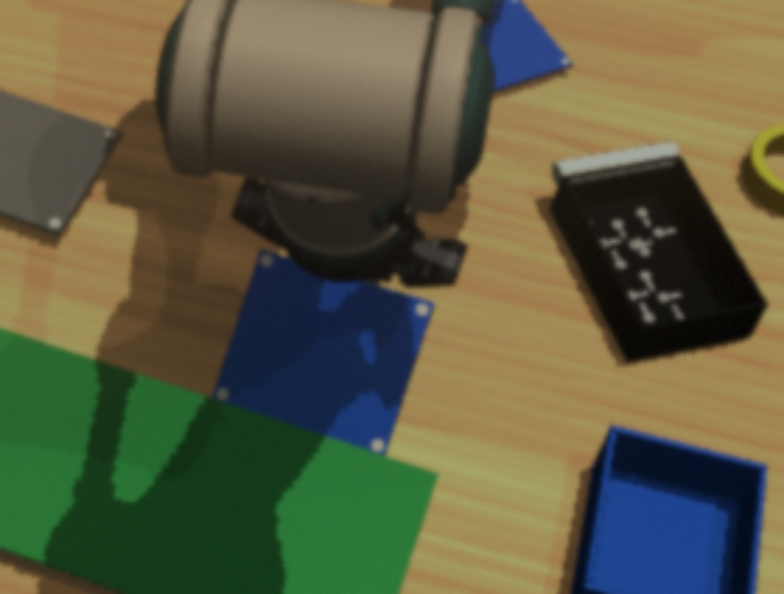

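```bash
python3 -m jog '[180,0.05,-0.18,0,0,0,0.06,180,0.1,-0.36,0,0,0,0.1,180,0.15,-0.54,0,0,0,0.15]'
python3 - <<'E'
from h import *
p,R,s=now();q=toB(p);print(q,s["contact_force"])
for th in(38,40,42,44): print(th,q[[0,2]]-Pd(th,-25.5,0),q[[0,2]]-Pd(th,-25.5,1))
d=get_image("scene")
cv2.imwrite("pics/s17.png",cv2.resize(d["color"][180:400,260:540],None,fx=2.8,fy=2.7))
E
```

```text
clock: 19.92
position: [0.5815, 0.1528, 0.0745]
ee_rot: [0.692, -0.682, 0.187, 0.144]
contact_force: [-11.6, 0.9, 4.4]
width: 0.0248
[-0.16056916  0.16089421  0.07452221] [-11.5631013    0.9453509    4.41845609]
38 [0.00484711 0.00338444] [0.00484711 0.0143762 ]
40 [0.00281324 0.00054003] [0.00281324 0.01223073]
42 [ 0.00068134 -0.00223166] [0.00068134 0.01016444]
44 [-0.001546   -0.00492727] [-0.001546    0.00775669]
```

View pics/s17.png

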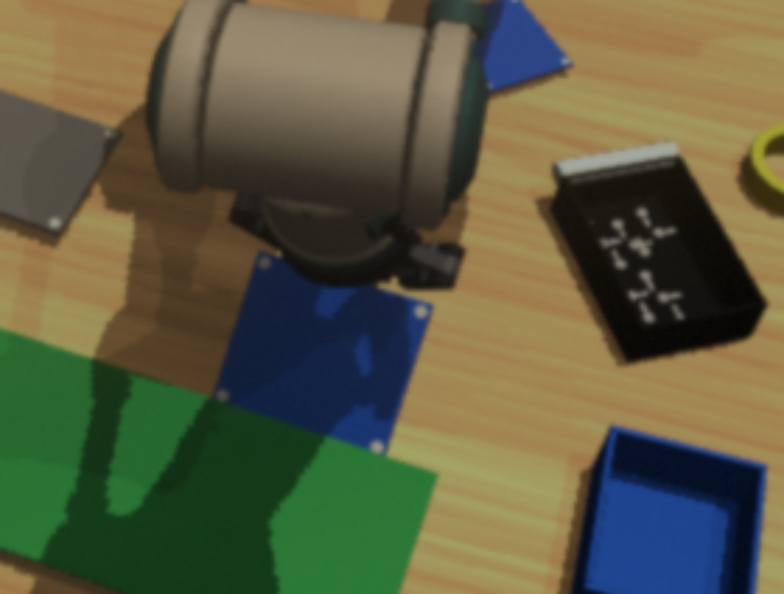

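The force has dropped and the far dots moved about 1 px lower, so the far edge is starting to slide down the face, as planned for. Now I push forward and stop raising.

Run:
```python
from h import *
for th,a in((42,-25),(45,-25),(48,-25),(52,-22),(56,-18),(60,-14),(65,-8),(70,0)):
    p=Pd(th,a,1); print(th,p.round(4), rows(W(-.1494,.161,.0705),rot(-25.4),W(p[0]+.008,.161,p[1]),rot(a)))
```

```text
42 [-0.1612  0.0642] [-0.08  0.73  0.   -0.    0.   -0.05]
45 [-0.1579  0.0679] [ 0.07  0.25  0.   -0.    0.   -0.05]
48 [-0.1543  0.0715] [ 0.24 -0.22  0.   -0.    0.   -0.05]
52 [-0.149   0.0753] [ 0.55 -0.79 -0.    0.   -0.   -0.42]
56 [-0.1434  0.0785] [ 0.92 -1.33  0.   -0.    0.   -0.92]
60 [-0.1373  0.0814] [ 1.35 -1.84  0.   -0.    0.   -1.42]
65 [-0.1292  0.0842] [ 1.96 -2.44  0.   -0.    0.   -2.17]
70 [-0.1203  0.086 ] [ 2.68 -2.99 -0.   -0.    0.   -3.18]
```

```bash
python3 -m jog '[180,0.15,-0.05,0,0,0,0,180,0.3,-0.12,0,0,0,0,180,0.45,-0.22,0,0,0,-0.05]'
python3 - <<'E'
from h import *
p,R,s=now();q=toB(p);print(q,s["contact_force"])
for th in(42,45,48,51): print(th,q[[0,2]]-Pd(th,-25,0),q[[0,2]]-Pd(th,-25,1))
d=get_image("scene")
cv2.imwrite("pics/s18.png",cv2.resize(d["color"][180:400,260:540],None,fx=2.8,fy=2.7))
E
```

```text
clock: 20.35
position: [0.5897, 0.1525, 0.0742]
ee_rot: [0.693, -0.683, 0.182, 0.139]
contact_force: [-15.7, 0.6, 14.6]
width: 0.0251
[-0.15240929  0.16111429  0.07417246] [-15.6514481    0.56243464  14.6223478 ]
42 [ 0.00881715 -0.00246876] [0.00881715 0.00992734]
45 [ 0.00544121 -0.00648261] [0.00544121 0.00627475]
48 [ 0.00185982 -0.01031427] [0.00185982 0.00267095]
51 [-0.0019172  -0.01395325] [-0.0019172  -0.00072917]
```

View pics/s18.png

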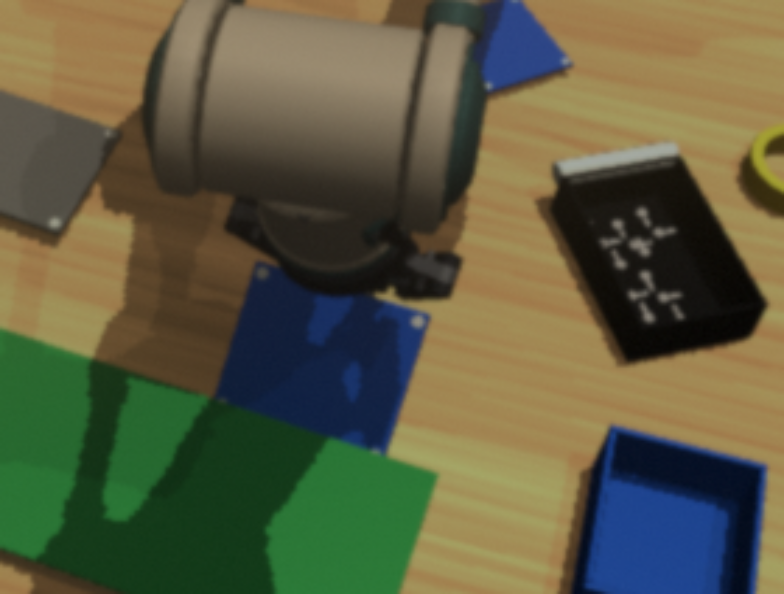

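The far edge has dropped to the bench (far dots now hidden behind the board edge) and the lid is supported at about 48-50°. Now I carry it over, turning the tool back.

Run:
```python
from h import *
for th,a in((51,-24),(54,-21),(57,-18),(60,-14),(63,-11),(66,-8),(69,-5),(72,-2),(75,0),(80,4)):
    p=Pd(th,a,1); print(th,p.round(4), rows(W(-.1444,.161,.0706),rot(-25),W(p[0]+.006,.161,p[1]+.001),rot(a)))
```

```text
51 [-0.1504  0.0747] [-0.22 -0.46  0.    0.   -0.   -0.13]
54 [-0.1463  0.0772] [ 0.05 -0.86  0.   -0.    0.   -0.5 ]
57 [-0.142   0.0795] [ 0.35 -1.25 -0.   -0.    0.   -0.88]
60 [-0.1373  0.0814] [ 0.69 -1.62  0.   -0.    0.   -1.38]
63 [-0.1326  0.0833] [ 1.04 -1.99 -0.    0.   -0.   -1.75]
66 [-0.1277  0.0849] [ 1.41 -2.35 -0.   -0.    0.   -2.12]
69 [-0.1226  0.0863] [ 1.81 -2.69  0.   -0.   -0.   -2.5 ]
72 [-0.1174  0.0875] [ 2.24 -3.02  0.    0.    0.   -2.88]
75 [-0.1122  0.0886] [ 2.66 -3.34  0.    0.   -0.   -3.12]
80 [-0.1032  0.0898] [ 3.43 -3.82  0.    0.   -0.   -3.62]
```

```bash
python3 -m jog '[180,0.05,-0.25,0,0,0,-0.06,180,0.1,-0.46,0,0,0,-0.15,180,0.15,-0.68,0,0,0,-0.3,180,0.2,-0.9,0,0,0,-0.5,180,0.42,-1.25,0,0,0,-0.88]'
python3 - <<'E'
from h import *
p,R,s=now();q=toB(p);print(q,s["contact_force"])
for th in(51,54,57,60): print(th,q[[0,2]]-Pd(th,-18,0),q[[0,2]]-Pd(th,-18,1))
d=get_image("scene")
cv2.imwrite("pics/s19.png",cv2.resize(d["color"][180:400,260:540],None,fx=2.8,fy=2.7))
E
```

```text
clock: 21.02
position: [0.6009, 0.1518, 0.0828]
ee_rot: [0.701, -0.693, 0.138, 0.094]
contact_force: [-11.3, 0.1, 13.9]
width: 0.0251
[-0.14114192  0.16114987  0.08280749] [-11.29792563   0.13414507  13.85638768]
51 [ 0.00891123 -0.00376741] [0.00891123 0.00945667]
54 [ 0.00494894 -0.00720372] [0.00494894 0.00626957]
57 [ 0.00081224 -0.01042796] [0.00081224 0.00330421]
60 [-0.00348753 -0.01343127] [-0.00348753  0.00056873]
```

View pics/s19.png

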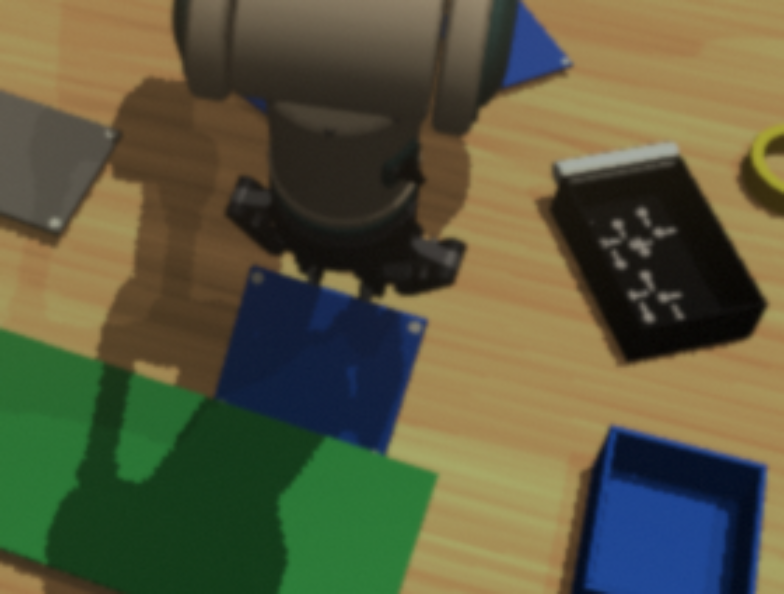

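Run:
```python
from h import *
for th,a in((60,-14),(63,-11),(66,-8),(69,-5),(72,-2),(75,0),(80,4),(85,6),(90,8),(95,10)):
    p=Pd(th,a,1); print(th,p.round(4), rows(W(-.1354,.161,.0802),rot(-18),W(p[0]+.006,.161,p[1]+.001),rot(a)))
```

```text
60 [-0.1373  0.0814] [ 0.32 -0.33  0.   -0.    0.   -0.5 ]
63 [-0.1326  0.0833] [ 0.71 -0.66 -0.    0.   -0.   -0.88]
66 [-0.1277  0.0849] [ 1.13 -0.97 -0.   -0.    0.   -1.25]
69 [-0.1226  0.0863] [ 1.57 -1.26  0.    0.    0.   -1.62]
72 [-0.1174  0.0875] [ 2.03 -1.53  0.    0.    0.   -2.  ]
75 [-0.1122  0.0886] [ 2.49 -1.8   0.    0.   -0.   -2.25]
80 [-0.1032  0.0898] [ 3.31 -2.19  0.    0.   -0.   -2.75]
85 [-0.0943  0.0906] [ 4.13 -2.54  0.    0.   -0.   -3.  ]
90 [-0.0853  0.0906] [ 4.98 -2.82  0.    0.    0.   -3.25]
95 [-0.0762  0.0899] [ 5.87 -3.03  0.    0.    0.   -3.5 ]
```

```bash
python3 -m jog '[180,0.16,-0.17,0,0,0,-0.25,180,0.32,-0.33,0,0,0,-0.5,180,0.52,-0.5,0,0,0,-0.7,180,0.71,-0.66,0,0,0,-0.88,180,0.92,-0.82,0,0,0,-1.06,180,1.13,-0.97,0,0,0,-1.25]'
python3 - <<'E'
from h import *
p,R,s=now();q=toB(p);print(q,s["contact_force"])
for th in(63,66,69,72): print(th,q[[0,2]]-Pd(th,-8,1))
d=get_image("scene")
cv2.imwrite("pics/s20.png",cv2.resize(d["color"][180:400,260:540],None,fx=2.8,fy=2.7))
E
```

```text
clock: 21.82
position: [0.6159, 0.1509, 0.0901]
ee_rot: [0.707, -0.703, 0.075, 0.031]
contact_force: [-12.9, 0.1, 22.5]
width: 0.0253
[-0.12612334  0.16122636  0.09009068] [-12.89726332   0.06503606  22.51510025]
63 [0.00613295 0.00745086]
66 [0.0015428  0.00519696]
69 [-0.00317386  0.00319347]
72 [-0.0080041   0.00144586]
```

View pics/s20.png

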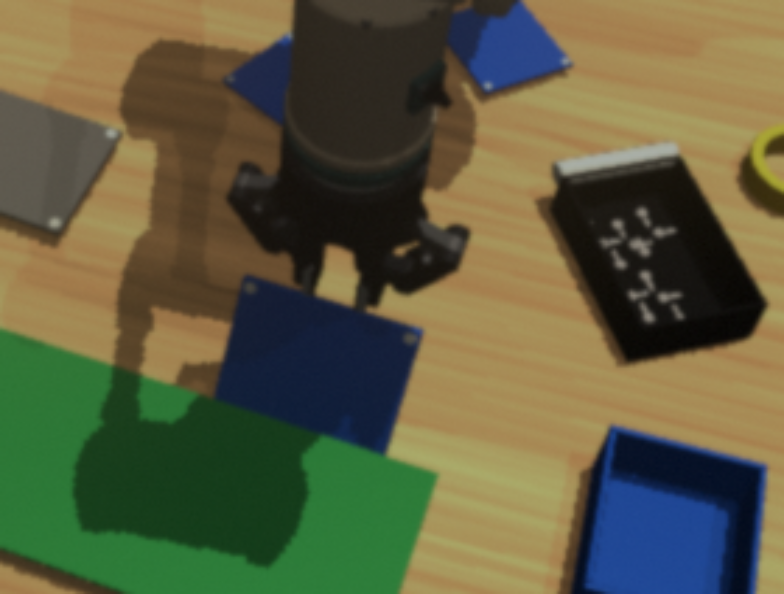

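Run:
```python
from h import *
for th,a in((67,-7),(69,-5),(72,-2),(75,0),(80,4),(85,6),(90,8),(95,10)):
    p=Pd(th,a,1); print(th,p.round(4), rows(W(-.1217,.161,.0859),rot(-8),W(p[0]+.005,.161,p[1]+.005),rot(a)))
```

```text
67 [-0.126   0.0854] [ 0.01 -0.45 -0.    0.   -0.   -0.13]
69 [-0.1226  0.0863] [ 0.33 -0.59 -0.    0.   -0.   -0.38]
72 [-0.1174  0.0875] [ 0.83 -0.78  0.    0.   -0.   -0.75]
75 [-0.1122  0.0886] [ 1.33 -0.96 -0.    0.   -0.   -1.  ]
80 [-0.1032  0.0898] [ 2.2  -1.21  0.    0.   -0.   -1.5 ]
85 [-0.0943  0.0906] [ 3.07 -1.41 -0.    0.   -0.   -1.75]
90 [-0.0853  0.0906] [ 3.97 -1.54  0.    0.   -0.   -2.  ]
95 [-0.0762  0.0899] [ 4.87 -1.6  -0.    0.   -0.   -2.25]
```

```bash
python3 -m jog '[180,0.1,-0.25,0,0,0,-0.1,180,0.2,-0.45,0,0,0,-0.2,180,0.4,-0.6,0,0,0,-0.4,180,0.62,-0.7,0,0,0,-0.6,180,0.85,-0.79,0,0,0,-0.75]'
python3 - <<'E'
from h import *
p,R,s=now();q=toB(p);print(q,s["contact_force"])
for th in(69,72,75,78): print(th,q[[0,2]]-Pd(th,-2,1))
d=get_image("scene")
cv2.imwrite("pics/s21.png",cv2.resize(d["color"][180:400,260:540],None,fx=2.8,fy=2.7))
E
```

```text
clock: 22.5
position: [0.6302, 0.15, 0.0953]
ee_rot: [0.707, -0.706, 0.035, -0.01]
contact_force: [-3.7, 0.2, 11.0]
width: 0.0253
[-0.11181306  0.16122008  0.09531943] [-3.7188883   0.16675559 11.0383984 ]
69 [0.01039802 0.00959007]
72 [0.00556778 0.00784246]
75 [0.0006372  0.00635553]
78 [-0.0043802   0.00513336]
```

View pics/s21.png

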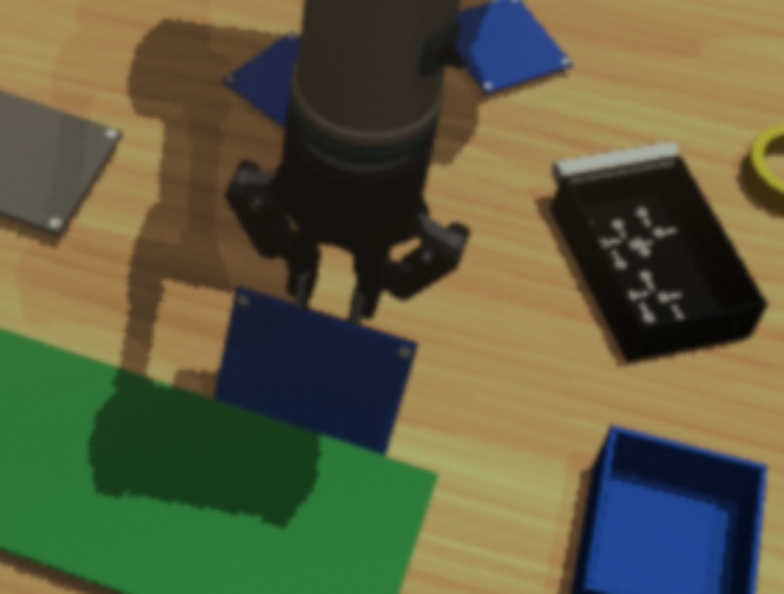

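Tilt is about 75°, but the mostly vertical force suggests the tips are riding on the lid's upper edge. I back off slightly, drop the tips to below the edge, and push on.

```bash
python3 -m jog '[180,-0.4,0,0,0,0,0,180,-0.4,0.4,0,0,0,0,180,-0.35,0.8,0,0,0,0,180,-0.2,0.9,0,0,0,0]'
python3 - <<'E'
from h import *
p,R,s=now();q=toB(p);print(q,s["contact_force"])
for th in(66,69,72,75,78): print(th,q[[0,2]]-Pd(th,-2,1))
d=get_image("scene")
cv2.imwrite("pics/s22.png",cv2.resize(d["color"][180:400,260:540],None,fx=2.8,fy=2.7))
E
```

```text
clock: 23.05
position: [0.6244, 0.1505, 0.0923]
ee_rot: [0.707, -0.706, 0.037, -0.008]
contact_force: [-19.9, -1.1, 50.3]
width: 0.025
[-0.11763657  0.16131699  0.09226677] [-19.94591878  -1.05543697  50.34992435]
66 [0.00929117 0.00854091]
69 [0.00457451 0.00653741]
72 [-0.00025573  0.0047898 ]
75 [-0.00518631  0.00330287]
78 [-0.01020371  0.00208069]
```

View pics/s22.png

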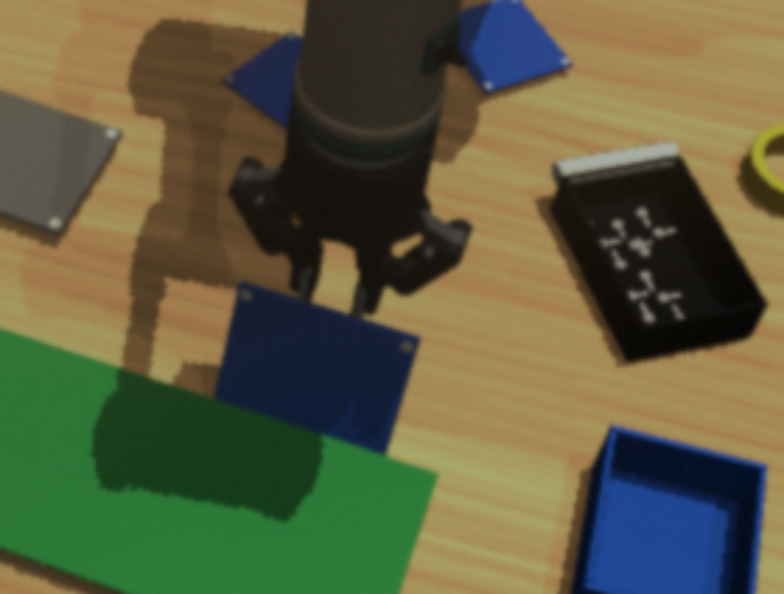

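```bash
python3 -m jog '[180,-0.28,-0.7,0,0,0,0,180,-0.25,-0.88,0,0,0,0]'
```

```text
clock: 23.35
position: [0.6263, 0.1502, 0.0937]
ee_rot: [0.707, -0.706, 0.035, -0.01]
contact_force: [-0.2, 0.2, -0.9]
width: 0.0256
```

Run:
```python
from h import *
d=get_image("scene")
cv2.imwrite("pics/s23.png",cv2.resize(d["color"][180:400,260:540],None,fx=2.8,fy=2.7))
p,R,s=now();q=toB(p);print(q,s["contact_force"])
```

```text
[-0.11581583  0.16107281  0.09292401] [ 0.10406316  0.36066832 -0.45988828]
```

View pics/s23.png

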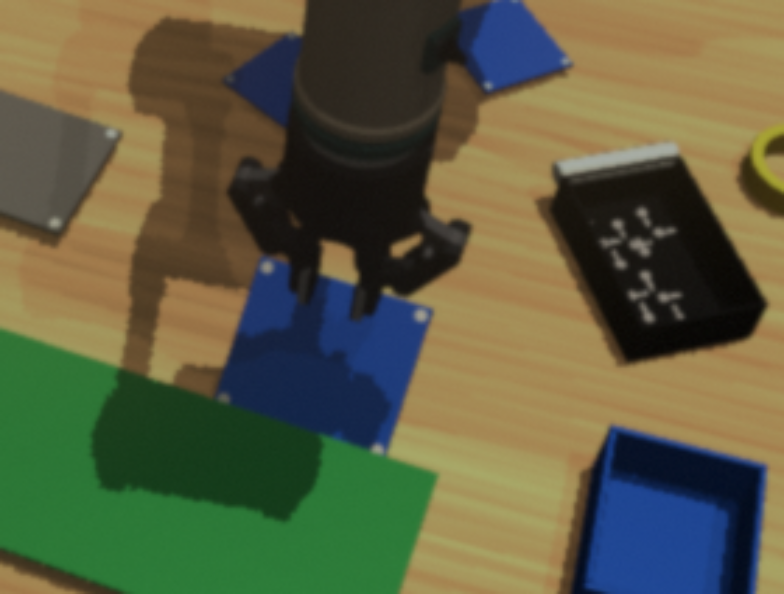

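The lid fell back. Before retrying I reconstruct the true tilt and near-edge height from the saved pictures, by intersecting the dot ray with its vertical plane, to see where the contact sat.

```bash
cat >> h.py <<'E'
SC=dict(mtx=np.array([[603.25779366,0,316.39302908],[0,603.25779366,241.31295848],[0,0,1.]]),
R=np.array([[-0.30338356,0.95270327,0.01774516],[0.73740846,0.24653698,-0.62884679],[-0.60347923,-0.17769634,-0.77732672]]),t=np.array([0.14508425,-0.3594406,1.46021419]))
def dotnz(cx,cy,t):
    px=np.array([cx/2.8+260,cy/2.7+180,1]); v=SC["R"].T@np.linalg.inv(SC["mtx"])@px; C=-SC["R"].T@SC["t"]
    k=(t-(C-B)@T)/(v@T); return toB(C+k*v)
E
python3 - <<'E'
from h import *
p=ray(SC,[275/2.8+260,278/2.7+180],.017)[0]; print("flat L",toB(p)); t=toB(p)[1]
pr=ray(SC,[423/2.8+260,324/2.7+180],.017)[0]; print("flat R",toB(pr)); tr=toB(pr)[1]
for nm,l,r in(("11",(270,268),(423,314)),("13",(268,262),(424,310)),("15",(267,260),(423,310)),("16",(266,260),(423,310)),("17",(265,263),(420,312)),("18",(262,272),(418,322)),("19",(257,278),(414,327)),("20",(250,288),(410,339)),("21",(242,299),(404,351)),("22",(246,294),(407,346))):
    a=dotnz(*l,t);b=dotnz(*r,tr); m=(a+b)/2; print(nm,(a*1000).round(1),(b*1000).round(1))
E
```

```text
flat L [-0.17141048  0.11448349  0.017     ]
flat R [-0.17173217  0.21290742  0.017     ]
11 [-154.3  114.5   50.9] [-150.4  212.9   58.3]
13 [-147.1  114.5   66.8] [-150.1  212.9   63.2]
15 [-143.9  114.5   73.1] [-142.4  212.9   73.8]
16 [-141.3  114.5   76.4] [-142.4  212.9   73.8]
17 [-139.7  114.5   75.3] [-124.   212.9   97.1]
18 [-134.8  114.5   71.9] [-128.1  212.9   80.5]
19 [-124.2  114.5   79.5] [-108.8  212.9  102.3]
20 [-110.1  114.5   87.5] [-102.3  212.9   98.6]
21 [-94.4 114.5  97. ] [-82.7 212.9 114.1]
22 [-102.3  114.5   91.6] [-94.  212.9 103. ]
```

The reconstruction confirms the tilt estimates (46°, 55°, 65°, 75°). It also shows the contact slid to about 2 mm from the fingertip when the far edge dropped. For the next try: fingers shut, tool vertical at the start so the front tip corner sits lowest, and a rigid rotation through the drop while moving forward and down with it. Then roll the tool back under light pressure, with the fingers set lower.

Run:
```python
from h import *
p,R,s=now()
for n,z,a in((-.205,.09,0),(-.205,.012,0)): print(rows(p,R,W(n,.161,z),rot(a)))
```

```text
[-8.9   0.61 -0.   -0.01  0.   -0.26]
[-8.62  8.41 -0.01 -0.01  0.   -0.26]
```

```bash
python3 -m jog '[255,-6,0,0,0,0,-0.2,255,-9.2,1,0,0,0,-0.26,255,-9,6,0,0,0,-0.26,255,-8.9,8.2,0,0,0,-0.26,255,-8.9,8.2,0,0,0,-0.26,255,-8.9,8.2,0,0,0,-0.26]'
python3 - <<'E'
from h import *
p,R,s=now();q=toB(p);print(q,s["contact_force"],s["width"])
d=get_image("scene")
for c,r in rects(d,"blue",.017):
        b=toB([*(np.array(r[0])/1000),0])*1000
        if abs(b[0]+110)<60 and abs(b[1]-155)<60: print(c,b.round(1),np.round(r[1],1),round(r[2],1))
cv2.imwrite("pics/s24.png",cv2.resize(d["color"][180:400,260:540],None,fx=2.8,fy=2.7))
print(rows(p,R,W(-.205,.161,.002),rot(0)))
print(rows(p,R,W(-.183,.161,.002),rot(0)))
E
```

```text
clock: 24.15
position: [0.5344, 0.1561, 0.0142]
ee_rot: [0.707, -0.706, 0.023, -0.022]
contact_force: [-0.0, -0.5, 0.0]
width: -0.0
[-0.20780144  0.16115675  0.01419351] [-0.02469715 -0.50679887  0.03116015] -1.994245539294726e-05
[377. 312.] [-129.8  162.2    0. ] [108.   99.1] 86.4
[ 0.28  1.22 -0.02 -0.01  0.   -0.01]
[ 2.48  1.22 -0.02 -0.01  0.   -0.01]
```

View pics/s24.png

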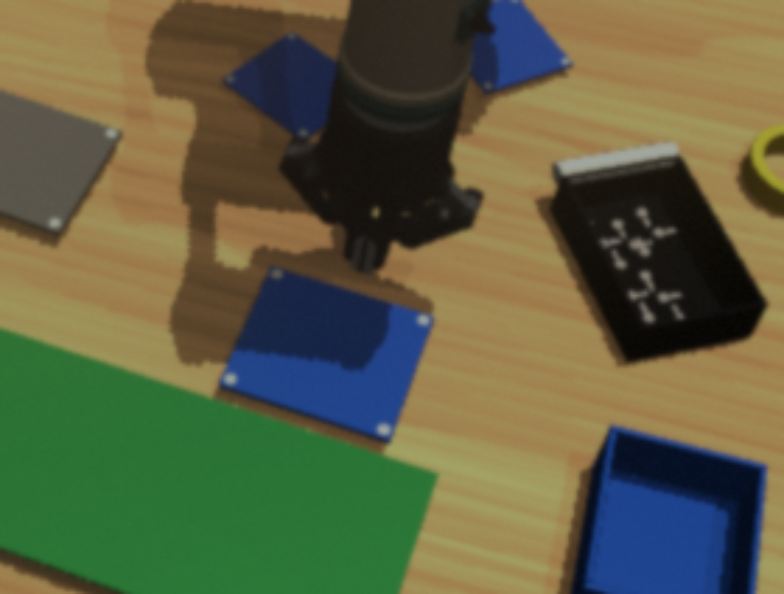

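```bash
python3 -m jog '[255,0.2,0.8,0,0,0,0,255,0.4,1.12,0,0,0,0,255,1.2,1.14,0,0,0,0,255,2.0,1.14,0,0,0,0,255,2.6,1.14,0,0,0,0,255,2.8,1.14,0,0,0,0,255,2.8,1.14,0,0,0,0]'
python3 - <<'E'
from h import *
p,R,s=now();q=toB(p);print(q,s["contact_force"],s["width"])
E
```

```text
clock: 25.08
position: [0.5617, 0.1543, 0.0027]
ee_rot: [0.707, -0.706, 0.023, -0.022]
contact_force: [0.1, -0.4, -0.8]
width: -0.0002
[-0.18039065  0.1611029   0.0027116 ] [ 0.13777294 -0.35166382 -0.76058154] -0.00023663881811968556
```

```bash
python3 -m jog '[255,0.2,0,0,0,0,0,255,0.4,0,0,0,0,0,255,0.6,0,0,0,0,0,255,0.7,0,0,0,0,0]'
python3 - <<'E'
from h import *
p,R,s=now();q=toB(p);print(q,s["contact_force"])
def pl(n0,z0,th0,a0,steps,cy=.0095,t0=.161):
    off=np.array([n0,z0])-Pd(th0,a0,0,cy=cy); print("off",off)
    for th,a,w,ex in steps:
        p=Pd(th,a,w,cy=cy)+off+np.array([ex,0]); print(th,a,rows(W(n0,t0,z0),rot(a0),W(p[0],t0,p[1]),rot(a)),p.round(4))
pl(-.1734,.0027,0,0,[(th,-th,0,.002*min(th,12)/12) for th in (.5,1,2,3,4.5,6,7.5,9,10.5,12,13.5,15)])
E
```

```text
clock: 25.58
position: [0.5619, 0.1541, 0.0023]
ee_rot: [0.707, -0.707, 0.028, -0.017]
contact_force: [-12.5, 1.4, 9.7]
width: 0.0003
[-0.18017174  0.16093048  0.00233553] [-12.5477268    1.35780147   9.68748002]
off [0.0071 0.0012]
0.5 -0.5 [-0.   -0.1   0.   -0.   -0.    0.06] [-0.1734  0.0037]
1 -1 [-0.01 -0.19  0.    0.   -0.    0.12] [-0.1735  0.0046]
2 -2 [-0.01 -0.39  0.    0.   -0.    0.25] [-0.1735  0.0066]
3 -3 [-0.02 -0.58  0.    0.   -0.    0.38] [-0.1736  0.0085]
4.5 -4.5 [-0.01 -0.87 -0.   -0.   -0.    0.56] [-0.1735  0.0114]
6 -6 [-0.   -1.16 -0.   -0.   -0.    0.75] [-0.1734  0.0143]
7.5 -7.5 [ 0.02 -1.46 -0.   -0.   -0.    0.94] [-0.1732  0.0173]
9 -9 [ 0.04 -1.75  0.   -0.   -0.    1.12] [-0.173   0.0202]
10.5 -10.5 [ 0.08 -2.04 -0.    0.    0.    1.31] [-0.1726  0.0231]
12 -12 [ 0.12 -2.33  0.    0.   -0.    1.5 ] [-0.1722  0.026 ]
13.5 -13.5 [ 0.14 -2.62 -0.    0.   -0.    1.69] [-0.172   0.0289]
15 -15 [ 0.18 -2.91 -0.    0.   -0.    1.88] [-0.1716  0.0318]
```

```bash
python3 -m jog '[255,0,-0.1,0,0,0,0.06,255,-0.01,-0.19,0,0,0,0.12,255,-0.01,-0.29,0,0,0,0.19,255,-0.01,-0.39,0,0,0,0.25,255,-0.02,-0.58,0,0,0,0.38,255,-0.01,-0.87,0,0,0,0.56,255,0,-1.16,0,0,0,0.75,255,0.02,-1.46,0,0,0,0.94]'
python3 - <<'E'
from h import *
d=get_image("scene")
p,R,s=now();q=toB(p);print(q,s["contact_force"], q[[0,2]]-Pd(7.5,-7.5,0,cy=.0095))
cv2.imwrite("pics/s25.png",cv2.resize(d["color"][180:400,260:540],None,fx=2.8,fy=2.7))
E
```

```text
clock: 26.58
position: [0.5609, 0.1541, 0.0159]
ee_rot: [0.706, -0.703, 0.075, 0.031]
contact_force: [-11.7, 0.9, 0.8]
width: -0.0002
[-0.18118022  0.16086102  0.01605024] [-11.89970761   1.74114676   0.30522768] [ 3.97589138e-04 -5.50805478e-06]
```

View pics/s25.png

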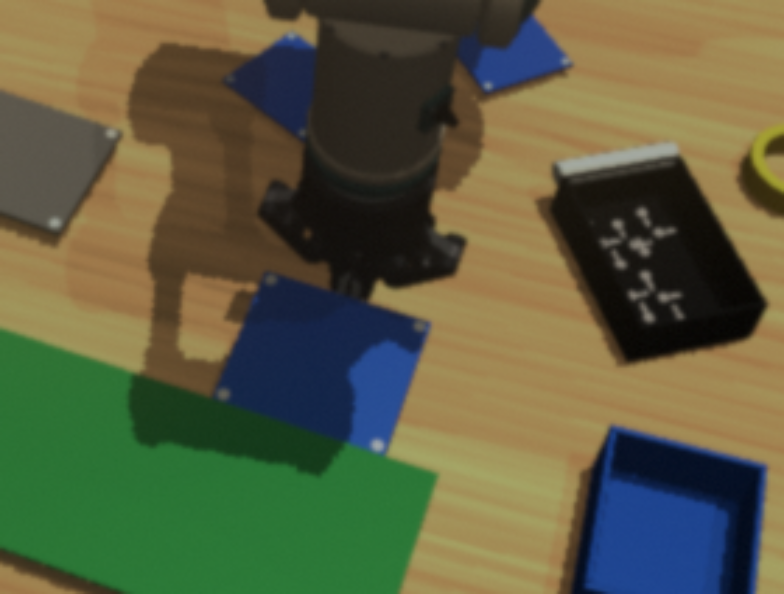

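The lid is lifting, exactly on the model (within 0.4 mm). Continuing the rigid arc.

```bash
cat >> h.py <<'E'
def pl(n0,z0,th0,a0,w0,steps,cy=.0095,t0=.161):
    off=np.array([n0,z0])-Pd(th0,a0,w0,cy=cy); print("off",off)
    for th,a,w,ex,ez in steps:
        p=Pd(th,a,w,cy=cy)+off+np.array([ex,ez]); print(th,a,rows(W(n0,t0,z0),rot(a0),W(p[0],t0,p[1]),rot(a)),p.round(4))
E
python3 - <<'E'
from h import *
pl(-.1732,.0173,7.5,-7.5,0,[(th,-th,0,.003*(th-7.5)/20,0) for th in np.arange(9.5,32,2)])
E
```

```text
off [0.00837781 0.00124425]
9.5 -9.5 [-0.02 -0.39  0.    0.    0.    0.25] [-0.1729  0.0212]
11.5 -11.5 [-0.02 -0.78 -0.   -0.    0.    0.5 ] [-0.1724  0.0251]
13.5 -13.5 [-0.01 -1.18 -0.   -0.   -0.    0.75] [-0.1718  0.029 ]
15.5 -15.5 [ 0.01 -1.57 -0.   -0.    0.    1.  ] [-0.171   0.0328]
17.5 -17.5 [ 0.05 -1.96 -0.   -0.    0.    1.25] [-0.1702  0.0367]
19.5 -19.5 [ 0.1  -2.35 -0.    0.   -0.    1.5 ] [-0.1692  0.0405]
21.5 -21.5 [ 0.16 -2.75 -0.   -0.   -0.    1.75] [-0.168   0.0443]
23.5 -23.5 [ 0.24 -3.14 -0.    0.   -0.    2.  ] [-0.1667  0.0481]
25.5 -25.5 [ 0.33 -3.53 -0.   -0.    0.    2.25] [-0.1653  0.0518]
27.5 -27.5 [ 0.43 -3.91 -0.    0.    0.    2.5 ] [-0.1638  0.0555]
29.5 -29.5 [ 0.55 -4.3  -0.   -0.    0.    2.75] [-0.1621  0.0592]
31.5 -31.5 [ 0.68 -4.68 -0.    0.   -0.    3.  ] [-0.1603  0.0628]
```

```bash
python3 -m jog '[255,-0.02,-0.39,0,0,0,0.25,255,-0.02,-0.78,0,0,0,0.5,255,-0.01,-1.18,0,0,0,0.75,255,0.01,-1.57,0,0,0,1.0,255,0.05,-1.96,0,0,0,1.25,255,0.1,-2.35,0,0,0,1.5,255,0.16,-2.75,0,0,0,1.75,255,0.24,-3.14,0,0,0,2.0,255,0.33,-3.53,0,0,0,2.25,255,0.43,-3.91,0,0,0,2.5]'
python3 - <<'E'
from h import *
p,R,s=now();q=toB(p);print(q,s["contact_force"])
for th in(24,26,28):print(th, q[[0,2]]-Pd(th,-27.5,0,cy=.0095))
pl(-.1638,.0555,27.5,-27.5,0,[(29.5,-29.5,0,.0005,0),(31.5,-31.5,0,.001,0),(33.5,-33.5,0,.0015,0),(35.5,-35.5,0,.002,0),(37.5,-37.5,.3,.002,0),(39.5,-39.5,.6,.002,0),(42,-41,1,.001,0),(45,-42,1,0,0)])
E
```

```text
clock: 27.88
position: [0.5693, 0.1536, 0.0573]
ee_rot: [0.69, -0.679, 0.198, 0.155]
contact_force: [-15.2, 1.0, 7.5]
width: -0.0
[-0.17276335  0.16090197  0.05734065] [-15.17366793   0.95739459   7.46135507]
24 [0.00473185 0.0087265 ]
26 [0.00344651 0.00547454]
28 [0.00204847 0.00226942]
off [0.0113718  0.00122545]
29.5 -29.5 [-0.   -0.41 -0.   -0.    0.    0.25] [-0.1619  0.0591]
31.5 -31.5 [ 0.01 -0.82  0.   -0.   -0.    0.5 ] [-0.1599  0.0627]
33.5 -33.5 [ 0.03 -1.23  0.   -0.    0.    0.75] [-0.1578  0.0663]
35.5 -35.5 [ 0.07 -1.65  0.   -0.   -0.    1.  ] [-0.1556  0.0698]
37.5 -37.5 [ 0.23 -1.75 -0.   -0.    0.    1.25] [-0.1537  0.07  ]
39.5 -39.5 [ 0.42 -1.81  0.    0.    0.    1.5 ] [-0.1518  0.0696]
42 -41 [ 0.64 -1.74 -0.   -0.    0.    1.69] [-0.1501  0.068 ]
45 -42 [ 0.67 -2.2  -0.    0.    0.    1.81] [-0.1477  0.0719]
```

```bash
python3 -m jog '[255,0,-0.28,0,0,0,0.17,255,0,-0.55,0,0,0,0.33,255,0.01,-0.82,0,0,0,0.5,255,0.03,-1.1,0,0,0,0.66,255,0.05,-1.4,0,0,0,0.84]'
python3 - <<'E'
from h import *
d=get_image("scene")
p,R,s=now();q=toB(p);print(q,s["contact_force"])
for th in(32,34,36):print(th, q[[0,2]]-Pd(th,-34,0,cy=.0095))
cv2.imwrite("pics/s26.png",cv2.resize(d["color"][180:400,260:540],None,fx=2.8,fy=2.7))
E
```

```text
clock: 28.5
position: [0.5765, 0.1531, 0.0713]
ee_rot: [0.679, -0.666, 0.237, 0.195]
contact_force: [-15.8, 0.7, 11.2]
width: -0.0
[-0.16552718  0.16087285  0.07130229] [-17.00036812   1.05168375  10.90265349]
32 [0.00647437 0.00840298]
34 [0.00474896 0.00536156]
36 [0.00291846 0.0023822 ]
```

View pics/s26.png

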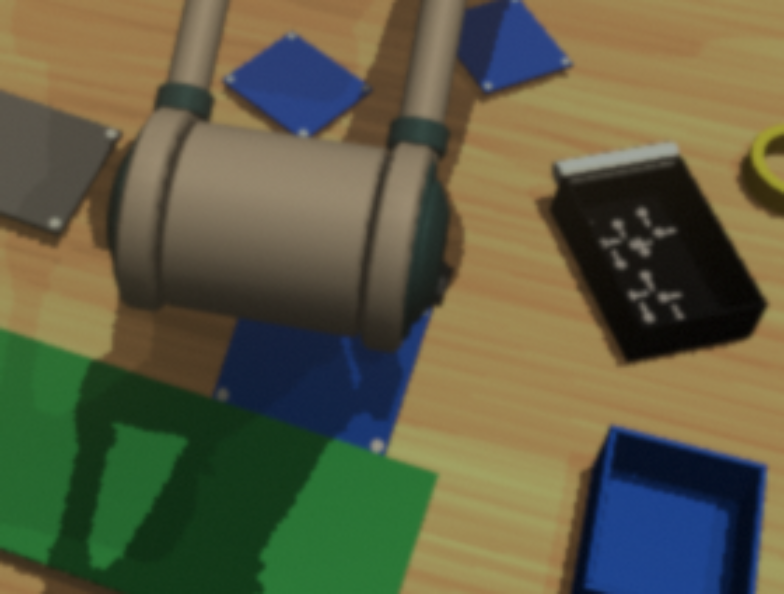

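Run:
```python
from h import *
for th,a,cy in((36,-34,.008),(40,-36,.008),(43,-37,.008),(46,-37,.008),(50,-36,.008)):
    p=Pd(th,a,0 if th==36 else 1,cy=cy)
    for l in((0,0),(.008,-.004)): print(th,p.round(4), rows(W(-.1569,.161,.0677),rot(-34.2),W(p[0]+l[0],.161,p[1]+l[1]),rot(a)))
```

```text
36 [-0.1676  0.0702] [-1.02  0.4  -0.   -0.   -0.   -0.02]
36 [-0.1676  0.0702] [-0.14  0.28  0.   -0.   -0.   -0.02]
40 [-0.1637  0.0647] [-0.39  0.63  0.   -0.   -0.    0.23]
40 [-0.1637  0.0647] [ 0.5   0.51  0.   -0.   -0.    0.23]
43 [-0.1604  0.0681] [-0.32  0.16 -0.   -0.   -0.    0.35]
43 [-0.1604  0.0681] [ 0.57  0.04  0.   -0.   -0.    0.35]
46 [-0.157   0.0719] [-0.24 -0.34  0.   -0.   -0.    0.35]
46 [-0.157   0.0719] [ 0.65 -0.46  0.   -0.   -0.    0.35]
50 [-0.1521  0.0763] [-0.08 -0.98  0.   -0.   -0.    0.23]
50 [-0.1521  0.0763] [ 0.8  -1.1   0.   -0.   -0.    0.23]
```

```bash
python3 -m jog '[255,0.2,0,0,0,0,0.08,255,0.4,0,0,0,0,0.16,255,0.55,0,0,0,0,0.25]'
python3 - <<'E'
from h import *
d=get_image("scene")
p,R,s=now();q=toB(p);print(q,s["contact_force"])
for th in(36,38,40,43,46):print(th, q[[0,2]]-Pd(th,-36,0,cy=.008), q[[0,2]]-Pd(th,-36,1,cy=.008))
cv2.imwrite("pics/s27.png",cv2.resize(d["color"][180:400,260:540],None,fx=2.8,fy=2.7))
E
```

```text
clock: 28.92
position: [0.5761, 0.1532, 0.0712]
ee_rot: [0.674, -0.661, 0.253, 0.212]
contact_force: [-27.6, 0.5, 19.0]
width: 0.0
[-0.16617402  0.16090949  0.0709612 ] [-27.18558788   1.54081344  19.49850372]
36 [0.00145135 0.00033717] [0.00145135 0.0106373 ]
38 [-0.00048202 -0.00257649] [-0.00048202  0.00841526]
40 [-0.00251589 -0.0054209 ] [-0.00251589  0.00626979]
43 [-0.0057497  -0.00955012] [-0.0057497   0.00306175]
46 [-0.00919519 -0.01350444] [-0.00919519 -0.00067239]
```

View pics/s27.png

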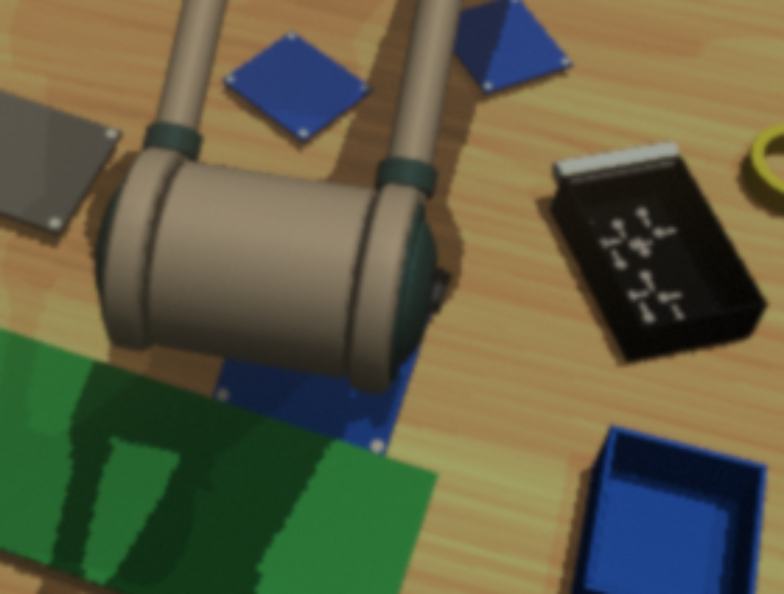

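```bash
python3 -m jog '[255,-0.05,-0.2,0,0,0,0.12,255,-0.1,-0.4,0,0,0,0.25]'; python3 -m jog '[255,-0.02,-0.2,0,0,0,0.12]'
```

```text
clock: 29.22
position: [0.5787, 0.153, 0.0754]
ee_rot: [0.671, -0.656, 0.263, 0.223]
contact_force: [-23.7, -0.1, 17.6]
width: 0.0001
clock: 29.35
position: [0.5801, 0.1529, 0.0774]
ee_rot: [0.669, -0.654, 0.269, 0.229]
contact_force: [-24.2, 0.8, 18.8]
width: -0.0001
```

```bash
python3 -m jog '[255,0,-0.2,0,0,0,0.12]'; python3 -m jog '[255,0,-0.2,0,0,0,0.12]'
```

```text
clock: 29.48
position: [0.5815, 0.1528, 0.0794]
ee_rot: [0.667, -0.652, 0.274, 0.234]
contact_force: [-23.8, 0.1, 20.0]
width: -0.0002
clock: 29.6
position: [0.583, 0.1527, 0.0813]
ee_rot: [0.665, -0.65, 0.28, 0.24]
contact_force: [-24.0, 0.0, 21.2]
width: -0.0003
```

Run:
```python
from h import *
p,R,s=now();q=toB(p);a=np.rad2deg(np.arctan2(R.as_matrix()[:,1]@N,-R.as_matrix()[2,1]));print(q,s["contact_force"],a)
for th in(38,40,42,44,46):print(th, q[[0,2]]-Pd(th,a,0,cy=.008), q[[0,2]]-Pd(th,a,1,cy=.008))
```

```text
[-0.15903997  0.16091076  0.08133379] [-23.97246779   0.04388807  21.20445248] -43.1229886357721
38 [0.00658743 0.00615737] [0.00658743 0.01714912]
40 [0.00455356 0.00331295] [0.00455356 0.01500365]
42 [0.00242165 0.00054126] [0.00242165 0.01293736]
44 [ 0.00019432 -0.00215435] [0.00019432 0.01052961]
46 [-0.00212574 -0.00477058] [-0.00212574  0.00806147]
```

```bash
python3 -m jog '[255,0,-0.2,0,0,0,0.14,255,0.02,-0.4,0,0,0,0.28]'; python3 -m jog '[255,0,-0.2,0,0,0,0.14,255,0.02,-0.4,0,0,0,0.28]'
python3 - <<'E'
from h import *
d=get_image("scene")
p,R,s=now();q=toB(p);a=np.rad2deg(np.arctan2(R.as_matrix()[:,1]@N,-R.as_matrix()[2,1]));print(q,s["contact_force"],a)
for th in(44,46,48,50):print(th, q[[0,2]]-Pd(th,a,0,cy=.008), q[[0,2]]-Pd(th,a,1,cy=.008))
cv2.imwrite("pics/s28.png",cv2.resize(d["color"][180:400,260:540],None,fx=2.8,fy=2.7))
E
```

```text
clock: 29.85
position: [0.5861, 0.1525, 0.0853]
ee_rot: [0.66, -0.644, 0.292, 0.253]
contact_force: [-23.6, 0.6, 23.3]
width: -0.0001
clock: 30.1
position: [0.5939, 0.1523, 0.085]
ee_rot: [0.657, -0.64, 0.3, 0.261]
contact_force: [1.0, 0.4, 0.6]
width: -0.0001
[-0.14609362  0.16131744  0.08277456] [-10.13814107   1.99802146  11.65515057] -46.49311384056088
44 [ 0.01303928 -0.00148326] [0.01303928 0.0112007 ]
46 [ 0.01071923 -0.00409949] [0.01071923 0.00873256]
48 [ 0.00830928 -0.00663316] [0.00830928 0.00635205]
50 [ 0.00581238 -0.00908118] [0.00581238 0.00406209]
```

View pics/s28.png

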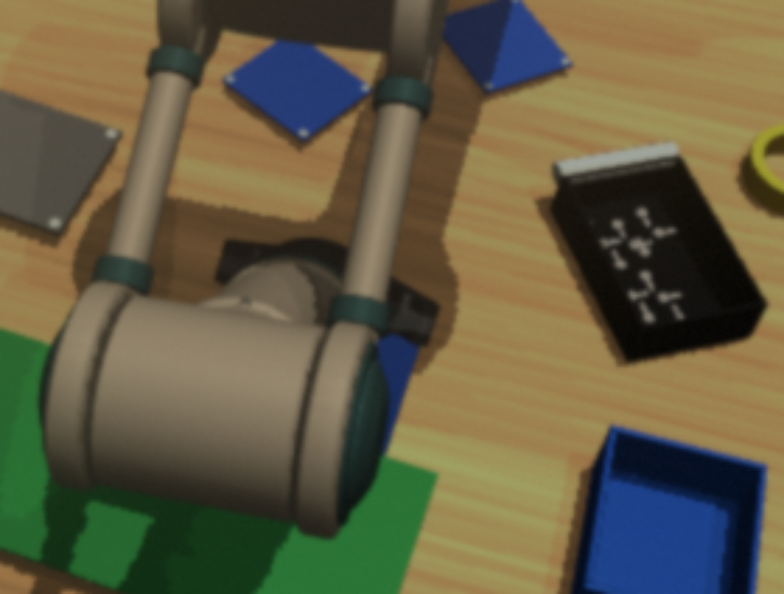

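The far edge has dropped to the bench and the lid was caught at about 52°, with 15 N along it. Now I roll the tool back about the contact point while advancing.

Run:
```python
from h import *
n0,z0,a0=-.1415,.0789,-45.6
m=np.array([-.1461,.0828])
for th0,cy in((52,.006),(53,.007)):
    off=m-Pd(th0,-46,1,cy=cy); print(th0,off)
    for i,(th,a,low,l) in enumerate(((th0+1,-42,0,(.0045,-.003)),(th0+2,-38,0,(.0045,-.0025)),(th0+3.5,-34,0,(.0045,-.002)),(th0+5,-30,0,(.0045,-.001)),(th0+7,-26,.001,(.0045,0)),(th0+9,-22,.002,(.0045,0)),(th0+11,-18,.003,(.0045,0)),(th0+13,-14,.004,(.0045,0)),(th0+15,-10,.005,(.0045,0)),(th0+18,-6,.006,(.0045,0)))):
        p=Pd(th,a,1,cy=cy+low)+off+np.array(l); print(th,a,rows(W(n0,.161,z0),rot(a0),W(p[0],.161,p[1]),rot(a))[[0,1,5]],p.round(4))
```

```text
52 [0.00180416 0.00061381]
53 -42 [-0.01 -0.15 -0.45] [-0.1405  0.08  ]
54 -38 [ 0.02 -0.29 -0.95] [-0.1393  0.0808]
55.5 -34 [ 0.07 -0.51 -1.45] [-0.1373  0.0819]
57 -30 [ 0.1  -0.77 -1.95] [-0.1353  0.0835]
59 -26 [ 0.2  -1.02 -2.45] [-0.1328  0.0846]
61 -22 [ 0.39 -1.21 -2.95] [-0.1302  0.0846]
63 -18 [ 0.61 -1.41 -3.45] [-0.1272  0.0844]
65 -14 [ 0.85 -1.61 -3.95] [-0.124   0.0841]
67 -10 [ 1.13 -1.83 -4.45] [-0.1205  0.0837]
70 -6 [ 1.49 -2.22 -4.95] [-0.1152  0.0837]
53 [0.00120261 0.00024599]
54 -42 [-0.   -0.15 -0.45] [-0.1404  0.08  ]
55 -38 [ 0.04 -0.29 -0.95] [-0.1392  0.0806]
56.5 -34 [ 0.11 -0.51 -1.45] [-0.1371  0.0817]
58 -30 [ 0.15 -0.77 -1.95] [-0.135   0.0832]
60 -26 [ 0.25 -1.02 -2.45] [-0.1324  0.0843]
62 -22 [ 0.46 -1.21 -2.95] [-0.1296  0.0841]
64 -18 [ 0.69 -1.41 -3.45] [-0.1266  0.0839]
66 -14 [ 0.95 -1.62 -3.95] [-0.1233  0.0835]
68 -10 [ 1.23 -1.84 -4.45] [-0.1197  0.083 ]
71 -6 [ 1.61 -2.23 -4.95] [-0.1143  0.083 ]
```

```bash
python3 -m jog '[255,0,-0.15,0,0,0,-0.45,255,0.03,-0.29,0,0,0,-0.95,255,0.09,-0.51,0,0,0,-1.45,255,0.13,-0.77,0,0,0,-1.95]'
python3 - <<'E'
from h import *
d=get_image("scene")
p,R,s=now();q=toB(p);a=np.rad2deg(np.arctan2(R.as_matrix()[:,1]@N,-R.as_matrix()[2,1]));print(q,s["contact_force"],a)
for th in(50,53,56,59):print(th, q[[0,2]]-Pd(th,a,1,cy=.008))
cv2.imwrite("pics/s29.png",cv2.resize(d["color"][180:400,260:540],None,fx=2.8,fy=2.7))
E
```

```text
clock: 30.65
position: [0.6024, 0.152, 0.0862]
ee_rot: [0.688, -0.676, 0.208, 0.165]
contact_force: [-8.0, 1.7, 10.1]
width: -0.0
[-0.13794056  0.16162483  0.08693689] [-0.87805847 -0.39252039  0.81408803] -30.069502326953714
50 [0.01402976 0.01199477]
53 [0.01012805 0.00873566]
56 [0.00604825 0.00569545]
59 [0.00180154 0.00288248]
```

View pics/s29.png

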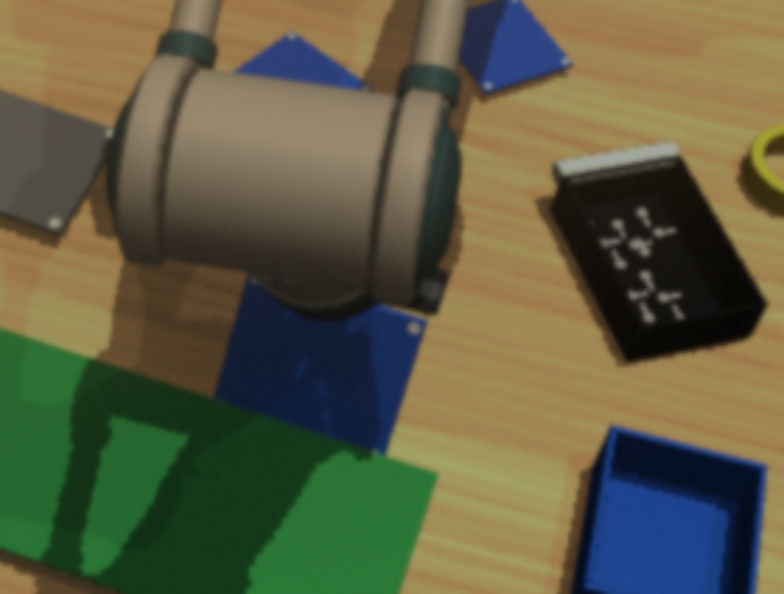

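```bash
python3 -m jog '[255,0.32,0.16,0,0,0,0]'
python3 - <<'E'
from h import *
p,R,s=now();q=toB(p);print(q)
E
```

```text
clock: 30.82
position: [0.6094, 0.1513, 0.081]
ee_rot: [0.689, -0.677, 0.204, 0.161]
contact_force: [0.5, 0.5, 0.1]
width: 0.0002
[-0.13266371  0.16123024  0.08100973]
```

Contact is lost, because I let the downward pressure fade while rolling the tool. The analysis gives three points:
- Near-edge friction is modest, so the tool must turn rigidly with the lid (proven to 48°).
- After the far edge drops, the pressure along the lid must be kept up, without rolling the tool back.
- There are 17 s left, enough for one more clean try.

Run:
```python
from h import *
p,R,s=now(); print(s["qpos"],toB(p))
for n,z,a in((-.17,.10,-20),(-.21,.09,0),(-.2078,.0142,0),(-.206,.0035,0)): print(rows(p,R,W(n,.161,z),rot(a)))
```

```text
[ 0.08824431  0.74356526  1.18305661  0.07693896  1.73135868 -1.42750063] [-0.13266371  0.16123024  0.08100973]
[-4.18  0.22 -0.02 -0.    0.01 -1.24]
[-7.15  3.08 -0.02 -0.    0.01 -3.74]
[-3.18  9.54 -0.02 -0.    0.01 -3.74]
[-2.490e+00  1.038e+01 -2.000e-02 -0.000e+00  1.000e-02 -3.740e+00]
```

```bash
python3 -m jog '[255,-4.2,0.2,0,0,0,-1.24,255,-7.15,3.0,0,0,0,-2.5,255,-7.1,3.2,0,0,0,-3.74,255,-4.5,7.5,0,0,0,-3.74,255,-3.18,9.5,0,0,0,-3.74,255,-3.18,9.5,0,0,0,-3.74]'
python3 - <<'E'
from h import *
p,R,s=now();q=toB(p);print(q,s["contact_force"])
d=get_image("scene")
for c,r in rects(d,"blue",.017):
        b=toB([*(np.array(r[0])/1000),0])*1000
        if abs(b[0]+110)<60 and abs(b[1]-155)<60: print(c,b.round(1),np.round(r[1],1),round(r[2],1))
print(rows(p,R,W(-.1804,.161,.0027),rot(0)))
E
```

```text
clock: 31.58
position: [0.5329, 0.1556, 0.0116]
ee_rot: [-0.707, 0.707, -0.025, 0.02]
contact_force: [0.2, -0.2, -0.4]
width: -0.0
[-0.20925448  0.16061965  0.01160782] [ 0.19706442 -0.21316435 -0.36334462]
[376. 313.] [-126.9  161.9    0. ] [107.9  99.5] 86.4
[ 2.89  0.87  0.04  0.    0.   -0.05]
```

```bash
python3 -m jog '[255,0.5,0.5,0,0,0,0,255,1.2,0.8,0,0,0,0,255,2.0,0.87,0,0,0,0,255,2.6,0.87,0,0,0,0,255,2.85,0.87,0,0,0,0]'
```

```text
clock: 32.25
position: [0.5619, 0.1541, 0.0052]
ee_rot: [0.707, -0.706, 0.024, -0.021]
contact_force: [-3.5, -0.1, 2.7]
width: -0.0003
```

```bash
python3 -m jog '[255,-0.25,0.18,0,0,0,0,255,-0.2,0.26,0,0,0,0,255,0.2,0.26,0,0,0,0,255,0.5,0.26,0,0,0,0,255,0.6,0.26,0,0,0,0]'
python3 - <<'E'
from h import *
p,R,s=now();q=toB(p);print(q,s["contact_force"])
E
```

```text
clock: 32.88
position: [0.5619, 0.1541, 0.0022]
ee_rot: [0.707, -0.707, 0.028, -0.017]
contact_force: [-11.6, 1.9, 10.7]
width: 0.0003
[-0.18018922  0.16096602  0.00223309] [-11.6307093    1.90068188  10.70225059]
```

```bash
python3 -m jog '[255,0.03,-0.1,0,0,0,0.06,255,0.03,-0.19,0,0,0,0.12,255,0.03,-0.29,0,0,0,0.19,255,0.03,-0.39,0,0,0,0.25,255,0.03,-0.58,0,0,0,0.38,255,0.03,-0.87,0,0,0,0.56,255,0.04,-1.16,0,0,0,0.75,255,0.06,-1.46,0,0,0,0.94,255,0.08,-1.75,0,0,0,1.12,255,0.12,-2.04,0,0,0,1.31]'
python3 - <<'E'
from h import *
p,R,s=now();q=toB(p);print(q,s["contact_force"], q[[0,2]]-Pd(10.5,-10.5,0,cy=.0095))
a=0;n=-.1737+.0012;z=.0026+.0204
pl(n,z,10.5,-10.5,0,[(th,-th,0,.004*(th-10.5)/20,0) for th in np.arange(12.5,36,2)])
E
```

```text
clock: 34.12
position: [0.561, 0.1541, 0.0219]
ee_rot: [0.705, -0.701, 0.095, 0.05]
contact_force: [-11.8, 1.6, 1.5]
width: -0.0001
[-0.1810837   0.16086292  0.02185355] [-11.81045731   1.55590749   1.45903718] [ 3.90621882e-04 -4.30229840e-05]
off [0.00897432 0.00110343]
12.5 -12.5 [-0.01 -0.39  0.   -0.    0.    0.25] [-0.1719  0.0269]
14.5 -14.5 [-0.   -0.79  0.   -0.   -0.    0.5 ] [-0.1711  0.0308]
16.5 -16.5 [ 0.02 -1.19  0.    0.   -0.    0.75] [-0.1702  0.0346]
18.5 -18.5 [ 0.05 -1.58  0.   -0.   -0.    1.  ] [-0.1691  0.0385]
20.5 -20.5 [ 0.1  -1.98  0.    0.   -0.    1.25] [-0.168   0.0423]
22.5 -22.5 [ 0.16 -2.38  0.   -0.   -0.    1.5 ] [-0.1666  0.0461]
24.5 -24.5 [ 0.23 -2.77 -0.   -0.   -0.    1.75] [-0.1652  0.0498]
26.5 -26.5 [ 0.32 -3.16  0.   -0.    0.    2.  ] [-0.1636  0.0535]
28.5 -28.5 [ 0.42 -3.56  0.   -0.    0.    2.25] [-0.1619  0.0572]
30.5 -30.5 [ 0.53 -3.95  0.   -0.    0.    2.5 ] [-0.1601  0.0608]
32.5 -32.5 [ 0.66 -4.33  0.   -0.    0.    2.75] [-0.1581  0.0644]
34.5 -34.5 [ 0.8  -4.72  0.   -0.    0.    3.  ] [-0.1561  0.0679]
```

Tracking is within 0.4 mm of the model. Continuing the rigid arc to 34°.

```bash
python3 -m jog '[255,-0.01,-0.39,0,0,0,0.25,255,0,-0.79,0,0,0,0.5,255,0.02,-1.19,0,0,0,0.75,255,0.05,-1.58,0,0,0,1.0,255,0.1,-1.98,0,0,0,1.25,255,0.16,-2.38,0,0,0,1.5,255,0.23,-2.77,0,0,0,1.75,255,0.32,-3.16,0,0,0,2.0,255,0.42,-3.56,0,0,0,2.25,255,0.53,-3.95,0,0,0,2.5,255,0.66,-4.33,0,0,0,2.75,255,0.8,-4.72,0,0,0,3.0]'
python3 - <<'E'
from h import *
p,R,s=now();q=toB(p);print(q,s["contact_force"],s["qpos"])
for th in(32,34,36):print(th, q[[0,2]]-Pd(th,-34.5,0,cy=.0095))
pl(-.1561,.0679,34.5,-34.5,0,[(th,-th,0,.002*(th-34.5)/10,0) for th in np.arange(36,53,1.5)])
E
```

```text
clock: 35.62
position: [0.577, 0.1532, 0.0719]
ee_rot: [0.679, -0.665, 0.24, 0.198]
contact_force: [-17.8, 0.8, 12.3]
width: -0.0007
[-0.16512065  0.16099086  0.07189199] [-17.82791206   0.75971677  12.34939856] [ 0.08873167  0.76918248  1.21008965  0.09010678  1.78559238 -1.42962102]
32 [0.00689786 0.00887029]
34 [0.00517245 0.00582886]
36 [0.00334195 0.0028495 ]
off [0.01374524 0.00108607]
36.0 -36.0 [-0.01 -0.31 -0.    0.   -0.    0.19] [-0.1545  0.0705]
37.5 -37.5 [-0.02 -0.61 -0.   -0.    0.    0.38] [-0.1528  0.0731]
39.0 -39.0 [-0.01 -0.92 -0.    0.   -0.    0.56] [-0.151   0.0756]
40.5 -40.5 [-0.   -1.23  0.   -0.   -0.    0.75] [-0.1491  0.0781]
42.0 -42.0 [ 0.02 -1.54  0.    0.    0.    0.94] [-0.1472  0.0805]
43.5 -43.5 [ 0.04 -1.85  0.    0.    0.    1.12] [-0.1453  0.0829]
45.0 -45.0 [ 0.08 -2.16  0.    0.   -0.    1.31] [-0.1433  0.0853]
46.5 -46.5 [ 0.12 -2.47 -0.    0.   -0.    1.5 ] [-0.1412  0.0876]
48.0 -48.0 [ 0.17 -2.78 -0.    0.    0.    1.69] [-0.139   0.0898]
49.5 -49.5 [ 0.22 -3.08  0.    0.   -0.    1.88] [-0.1368  0.092 ]
51.0 -51.0 [ 0.29 -3.39 -0.   -0.    0.    2.06] [-0.1345  0.0942]
52.5 -52.5 [ 0.36 -3.69  0.   -0.    0.    2.25] [-0.1322  0.0963]
```

```bash
python3 -m jog '[255,0.25,0.03,0,0,0,0.1,255,0.49,0.06,0,0,0,0.2,255,0.45,-0.14,0,0,0,0.33,255,0.41,-0.34,0,0,0,0.46,255,0.41,-0.54,0,0,0,0.58,255,0.41,-0.74,0,0,0,0.71,255,0.43,-0.94,0,0,0,0.84,255,0.46,-1.14,0,0,0,0.98]'
python3 - <<'E'
from h import *
p,R,s=now();q=toB(p);a=np.rad2deg(np.arctan2(R.as_matrix()[:,1]@N,-R.as_matrix()[2,1]));print(q,s["contact_force"],a,s["qpos"][3:])
for th in(40,42,44):print(th, q[[0,2]]-Pd(th,a,0,cy=.0095))
E
```

```text
clock: 36.62
position: [0.5912, 0.1524, 0.0786]
ee_rot: [0.665, -0.648, 0.281, 0.241]
contact_force: [-11.7, 1.6, 10.9]
width: 0.0
[-0.15089695  0.16112272  0.07857644] [-11.74428793   1.64411382  10.92650171] -43.37826415580604 [ 0.10545244  1.96053381 -1.427808  ]
40 [0.0137207  0.00158735]
42 [ 0.0115888  -0.00118434]
44 [ 0.00936146 -0.00387995]
```

The drop happened and the lid is caught at about 48°, supported on the bench, with 16 N along it. Now a rigid rotation about the bench-supported far corner, keeping the pressure.

```bash
cat >> h.py <<'E'
def KS(th):
    c,s=np.cos(np.deg2rad(th)),np.sin(np.deg2rad(th)); return np.array([-.070-c*.1-s*.006,.1*s])
def rig(n0,z0,a0,th0,steps):
    r=np.array([n0,z0])-KS(th0)
    for th,a,en,ez in steps:
        D=np.deg2rad(-(a-a0)) # tool turn
        c,s=np.cos(D),np.sin(D); rr=np.array([c*r[0]+s*r[1],-s*r[0]+c*r[1]]); p=KS(th)+rr+np.array([en,ez])
        print(th,a,rows(W(n0,.161,z0),rot(a0),W(p[0],.161,p[1]),rot(a))[[0,1,5]],p.round(4))
E
python3 - <<'E'
from h import *
rig(-.1458,.0747,-42.3,48,[(th,-42.3-(th-48),0,0) for th in range(50,74,2)])
E
```

```text
50 -44.3 [ 0.02 -0.35  0.25] [-0.1433  0.0771]
52 -46.3 [ 0.06 -0.7   0.5 ] [-0.1407  0.0795]
54 -48.3 [ 0.1  -1.05  0.75] [-0.138   0.0817]
56 -50.3 [ 0.16 -1.39  1.  ] [-0.1352  0.0839]
58 -52.3 [ 0.24 -1.74  1.25] [-0.1324  0.086 ]
60 -54.3 [ 0.32 -2.08  1.5 ] [-0.1294  0.0879]
62 -56.3 [ 0.42 -2.41  1.75] [-0.1264  0.0897]
64 -58.3 [ 0.53 -2.75  2.  ] [-0.1234  0.0915]
66 -60.3 [ 0.65 -3.08  2.25] [-0.1202  0.0931]
68 -62.3 [ 0.79 -3.41  2.5 ] [-0.1171  0.0946]
70 -64.3 [ 0.93 -3.73  2.75] [-0.1138  0.096 ]
72 -66.3 [ 1.09 -4.04  3.  ] [-0.1105  0.0973]
```

```bash
python3 -m jog '[255,0.02,-0.35,0,0,0,0.25,255,0.06,-0.7,0,0,0,0.5,255,0.1,-1.05,0,0,0,0.75]'
python3 - <<'E'
from h import *
p,R,s=now();q=toB(p);a=np.rad2deg(np.arctan2(R.as_matrix()[:,1]@N,-R.as_matrix()[2,1]));print(q,a)
fc=q[[0,2]]+.0105*np.array([np.cos(np.deg2rad(a)),np.sin(np.deg2rad(a))])
for th in(50,52,54,56): 
    d=KS(th)-fc; ar=np.deg2rad(a); print(th,"along",-d@np.array([np.sin(ar),-np.cos(ar)])*1000,"norm",d@np.array([np.cos(ar),np.sin(ar)])*1000)
E
```

```text
clock: 37.0
position: [0.5998, 0.1518, 0.0865]
ee_rot: [0.652, -0.633, 0.315, 0.275]
contact_force: [-9.4, 0.5, 12.1]
width: 0.0002
[-0.14226294  0.16110763  0.08652797] -49.36353526200962
50 along -3.891829113107435 norm -0.763066547705169
52 along -0.5027871732716215 norm -0.7492203515735864
54 along 2.885021860665805 norm -0.6099170070037156
56 along 6.267470465249005 norm -0.34532623366287374
```

Run:
```python
from h import *
rig(-.138,.0817,-48.3,54,[(th,-48.3-(th-54),0,-.0003*(th-54)/2) for th in range(56,80,2)])
```

```text
56 -50.3 [ 0.05 -0.33  0.25] [-0.1352  0.0836]
58 -52.3 [ 0.1  -0.66  0.5 ] [-0.1324  0.0853]
60 -54.3 [ 0.18 -0.99  0.75] [-0.1295  0.087 ]
62 -56.3 [ 0.26 -1.31  1.  ] [-0.1265  0.0885]
64 -58.3 [ 0.36 -1.64  1.25] [-0.1234  0.0899]
66 -60.3 [ 0.47 -1.96  1.5 ] [-0.1203  0.0912]
68 -62.3 [ 0.59 -2.28  1.75] [-0.1171  0.0924]
70 -64.3 [ 0.72 -2.59  2.  ] [-0.1138  0.0935]
72 -66.3 [ 0.87 -2.9   2.25] [-0.1105  0.0945]
74 -68.3 [ 1.03 -3.21  2.5 ] [-0.1072  0.0954]
76 -70.3 [ 1.2  -3.51  2.75] [-0.1038  0.0961]
78 -72.3 [ 1.38 -3.81  3.  ] [-0.1003  0.0967]
```

```bash
python3 -m jog '[255,0.05,-0.33,0,0,0,0.25,255,0.1,-0.66,0,0,0,0.5,255,0.18,-0.99,0,0,0,0.75,255,0.26,-1.31,0,0,0,1.0]'
python3 - <<'E'
from h import *
p,R,s=now();q=toB(p);a=np.rad2deg(np.arctan2(R.as_matrix()[:,1]@N,-R.as_matrix()[2,1]));print(q,a,s["qpos"])
fc=q[[0,2]]+.0105*np.array([np.cos(np.deg2rad(a)),np.sin(np.deg2rad(a))])
for th in(60,62,64): 
    d=KS(th)-fc; ar=np.deg2rad(a); print(th,"along",-d@np.array([np.sin(ar),-np.cos(ar)])*1000,"norm",d@np.array([np.cos(ar),np.sin(ar)])*1000)
rig(-.1265,.0885,-56.3,62,[(th,max(-56.3-(th-62),-64),0,-.0003*(th-62)/2) for th in range(64,96,3)])
E
```

```text
clock: 37.5
position: [0.6119, 0.151, 0.095]
ee_rot: [0.631, -0.609, 0.358, 0.321]
contact_force: [-9.7, 1.1, 16.1]
width: -0.0002
[-0.13013603  0.16106287  0.09503678] -57.40106919959577 [ 0.06784522  1.02150351  0.82857772  0.14489333  2.28428335 -1.40720792]
60 along -0.38232945092578036 norm -0.7330881202311383
62 along 3.0157304050622877 norm -0.5686854846820467
64 along 6.409459125004412 norm -0.27936316655659105
64 -58.3 [ 0.05 -0.33  0.25] [-0.1235  0.0899]
67 -61.3 [ 0.15 -0.83  0.63] [-0.1188  0.0919]
70 -64 [ 0.27 -1.32  0.96] [-0.114   0.0935]
73 -64 [ 0.44 -1.79  0.96] [-0.1092  0.0948]
76 -64 [ 0.64 -2.25  0.96] [-0.1042  0.0957]
79 -64 [ 0.86 -2.71  0.96] [-0.0992  0.0964]
82 -64 [ 1.11 -3.16  0.96] [-0.094   0.0968]
85 -64 [ 1.38 -3.6   0.96] [-0.0889  0.0969]
88 -64 [ 1.68 -4.02  0.96] [-0.0837  0.0968]
91 -64 [ 2.01 -4.44  0.96] [-0.0784  0.0964]
94 -64 [ 2.36 -4.84  0.96] [-0.0732  0.0957]
```

Engagement is steady at 3 mm and θ is about 62°. Continuing.

```bash
python3 -m jog '[255,0.05,-0.33,0,0,0,0.25,255,0.1,-0.66,0,0,0,0.5,255,0.18,-0.99,0,0,0,0.75,255,0.27,-1.32,0,0,0,0.96]'
python3 - <<'E'
from h import *
d=get_image("scene")
p,R,s=now();q=toB(p);a=np.rad2deg(np.arctan2(R.as_matrix()[:,1]@N,-R.as_matrix()[2,1]));print(q,a,s["qpos"],s["contact_force"])
fc=q[[0,2]]+.0105*np.array([np.cos(np.deg2rad(a)),np.sin(np.deg2rad(a))])
for th in(68,70,72): 
    dd=KS(th)-fc; ar=np.deg2rad(a); print(th,"along",-dd@np.array([np.sin(ar),-np.cos(ar)])*1000,"norm",dd@np.array([np.cos(ar),np.sin(ar)])*1000)
cv2.imwrite("pics/s30.png",cv2.resize(d["color"][180:400,260:540],None,fx=2.8,fy=2.7))
rig(-.114,.0935,-64,70,[(th,max(-64-(th-70),-69),0,0) for th in range(72,104,2)])
E
```

```text
clock: 38.0
position: [0.6251, 0.1501, 0.1018]
ee_rot: [0.608, -0.584, 0.398, 0.363]
contact_force: [-7.3, 1.8, 18.7]
width: -0.0004
[-0.11706365  0.16086498  0.10165166] -65.28886347199317 [ 0.06284634  1.11909041  0.68884706  0.18021208  2.46224737 -1.38099364] [-9.00032993  3.25844758 21.9195456 ]
68 along -0.06455779000907544 norm -0.6959269170132714
70 along 3.350424353517199 norm -0.5013763412294556
72 along 6.761640139246272 norm -0.18253115895903357
72 -66 [ 0.03 -0.35  0.25] [-0.1108  0.0948]
74 -68 [ 0.06 -0.69  0.5 ] [-0.1075  0.0959]
76 -69 [ 0.12 -1.03  0.62] [-0.1042  0.0969]
78 -69 [ 0.2  -1.37  0.62] [-0.1008  0.0977]
80 -69 [ 0.29 -1.7   0.62] [-0.0975  0.0984]
82 -69 [ 0.39 -2.03  0.62] [-0.094   0.0989]
84 -69 [ 0.5  -2.36  0.62] [-0.0906  0.0993]
86 -69 [ 0.62 -2.68  0.62] [-0.0871  0.0997]
88 -69 [ 0.76 -3.    0.62] [-0.0837  0.0998]
90 -69 [ 0.91 -3.32  0.62] [-0.0802  0.0999]
92 -69 [ 1.07 -3.63  0.62] [-0.0767  0.0998]
94 -69 [ 1.24 -3.94  0.62] [-0.0732  0.0997]
96 -69 [ 1.42 -4.24  0.62] [-0.0697  0.0993]
98 -69 [ 1.61 -4.53  0.62] [-0.0662  0.0989]
100 -69 [ 1.81 -4.82  0.62] [-0.0627  0.0984]
102 -69 [ 2.02 -5.1   0.62] [-0.0593  0.0977]
```

View pics/s30.png

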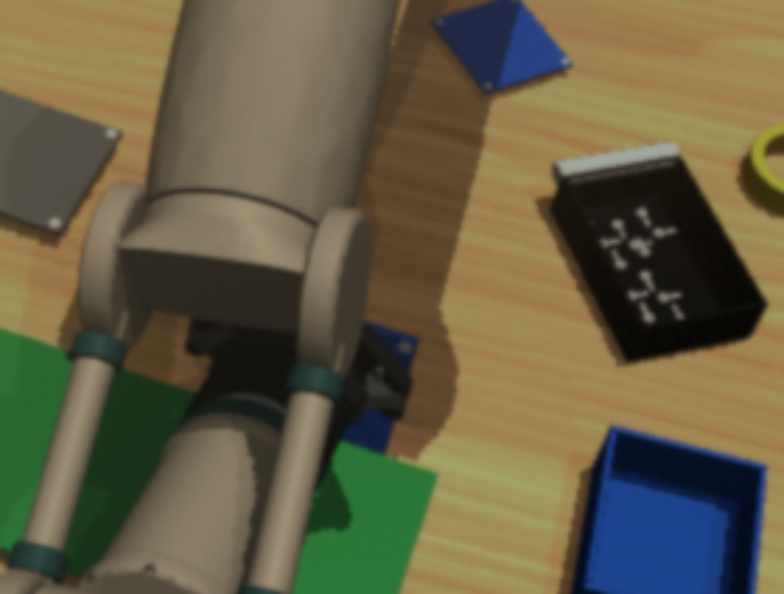

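The lid is at about 70-72° (right near dot at (406,347)). Continuing toward upright.

```bash
python3 -m jog '[255,0.03,-0.35,0,0,0,0.25,255,0.06,-0.69,0,0,0,0.5,255,0.12,-1.03,0,0,0,0.62,255,0.2,-1.37,0,0,0,0.62,255,0.29,-1.7,0,0,0,0.62]'
python3 - <<'E'
from h import *
p,R,s=now();q=toB(p);a=np.rad2deg(np.arctan2(R.as_matrix()[:,1]@N,-R.as_matrix()[2,1]));print(q,a,s["qpos"][3:])
fc=q[[0,2]]+.0105*np.array([np.cos(np.deg2rad(a)),np.sin(np.deg2rad(a))])
for th in(78,80,82,84): 
    dd=KS(th)-fc; ar=np.deg2rad(a); print(th,"along",-dd@np.array([np.sin(ar),-np.cos(ar)])*1000,"norm",dd@np.array([np.cos(ar),np.sin(ar)])*1000)
rig(-.0975,.0984,-69,80,[(th,-69,0,0) for th in range(82,104,2)])
E
```

```text
clock: 38.67
position: [0.6427, 0.1488, 0.107]
ee_rot: [0.593, -0.567, 0.421, 0.388]
contact_force: [-3.6, 1.8, 19.7]
width: -0.0
[-0.09928808  0.16080343  0.10698295] -69.82831136587639 [ 0.21929442  2.59867601 -1.3441008 ]
78 along -0.6946761813603846 norm -0.9879160857006009
80 along 2.713669960537902 norm -0.4453363113809227
82 along 6.107257764355786 norm 0.21964565322480464
84 along 9.481952666096431 norm 1.0062196300253852
82 -69 [ 0.07 -0.34  0.  ] [-0.0941  0.0989]
84 -69 [ 0.15 -0.67  0.  ] [-0.0906  0.0994]
86 -69 [ 0.25 -1.01  0.  ] [-0.0872  0.0997]
88 -69 [ 0.36 -1.34  0.  ] [-0.0837  0.0999]
90 -69 [ 0.48 -1.67  0.  ] [-0.0802  0.0999]
92 -69 [ 0.61 -1.99  0.  ] [-0.0767  0.0999]
94 -69 [ 0.75 -2.31  0.  ] [-0.0732  0.0997]
96 -69 [ 0.9  -2.63  0.  ] [-0.0697  0.0994]
98 -69 [ 1.07 -2.94  0.  ] [-0.0663  0.0989]
100 -69 [ 1.24 -3.24  0.  ] [-0.0628  0.0984]
102 -69 [ 1.43 -3.54  0.  ] [-0.0593  0.0977]
```

```bash
python3 -m jog '[255,0.05,-0.36,0,0,0,0.15,255,0.1,-0.71,0,0,0,0.3,255,0.19,-1.05,0,0,0,0.35,255,0.3,-1.38,0,0,0,0.35]'
python3 - <<'E'
from h import *
p,R,s=now();q=toB(p);a=np.rad2deg(np.arctan2(R.as_matrix()[:,1]@N,-R.as_matrix()[2,1]));print(q,a,s["qpos"][3:])
fc=q[[0,2]]+.0105*np.array([np.cos(np.deg2rad(a)),np.sin(np.deg2rad(a))])
for th in(84,86,88,90): 
    dd=KS(th)-fc; ar=np.deg2rad(a); print(th,"along",-dd@np.array([np.sin(ar),-np.cos(ar)])*1000,"norm",dd@np.array([np.cos(ar),np.sin(ar)])*1000)
E
```

```text
clock: 39.17
position: [0.6571, 0.1478, 0.1088]
ee_rot: [0.583, -0.557, 0.434, 0.402]
contact_force: [-1.3, 2.8, 19.4]
width: 0.0001
[-0.08476201  0.16074714  0.10879661] -72.50298440303378 [ 0.26242955  2.69759453 -1.3014725 ]
84 along -4.390714231835023 norm -2.0863994830481976
86 along -1.000340355478844 norm -1.336586418067783
88 along 2.368552844584227 norm -0.4661111099376775
90 along 5.7118608909281665 norm 0.5239659012656229
```

```bash
python3 -m jog '[255,0.15,-0.48,0,0,0,-0.15,255,0.3,-0.95,0,0,0,-0.25,255,0.5,-1.42,0,0,0,-0.35,255,0.7,-1.88,0,0,0,-0.4]'
python3 - <<'E'
from h import *
p,R,s=now();q=toB(p);a=np.rad2deg(np.arctan2(R.as_matrix()[:,1]@N,-R.as_matrix()[2,1]));print(q,a,s["qpos"][3:])
d=get_image("scene")
cv2.imwrite("pics/s31.png",cv2.resize(d["color"][180:440,260:540],None,fx=2.5,fy=2.3))
E
```

```text
clock: 39.67
position: [0.6793, 0.1468, 0.1058]
ee_rot: [0.599, -0.571, 0.414, 0.379]
contact_force: [4.6, -4.5, 42.2]
width: -0.0001
[-0.0625982   0.16118121  0.10583555] -68.24681989535499 [ 0.26766266  2.71106782 -1.28668358]
```

View pics/s31.png

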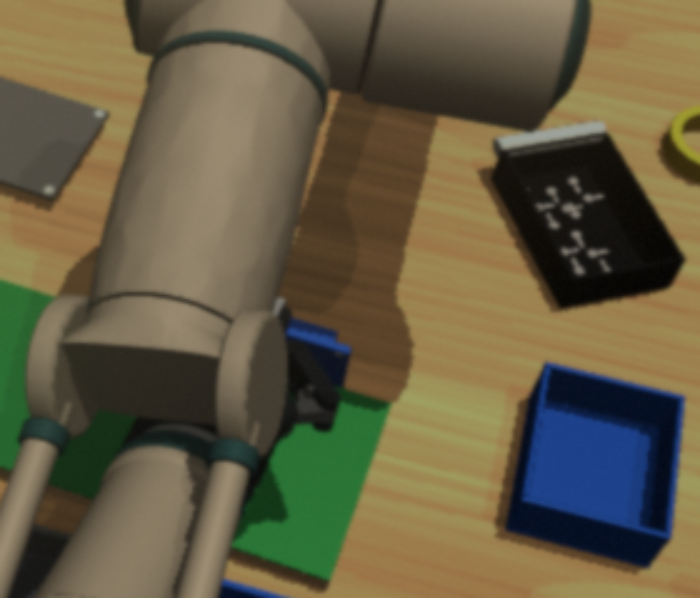

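The lid is just past upright, with its ledge side showing at (320,350). Force is 42 N down and joint 5 is at its range end, so I ease up, roll the tool back and push forward.

```bash
python3 -m jog '[255,-0.06,-0.67,0,0,0,-0.6,255,0.07,-1.27,0,0,0,-1.2,255,0.4,-1.95,0,0,0,-1.6]'
python3 - <<'E'
from h import *
p,R,s=now();q=toB(p);a=np.rad2deg(np.arctan2(R.as_matrix()[:,1]@N,-R.as_matrix()[2,1]));print(q,a,s["qpos"][3:])
d=get_image("scene")
cv2.imwrite("pics/s32.png",cv2.resize(d["color"][180:440,260:540],None,fx=2.5,fy=2.3))
E
```

```text
clock: 40.1
position: [0.6988, 0.1455, 0.1035]
ee_rot: [0.636, -0.614, 0.35, 0.31]
contact_force: [-0.4, 0.3, -0.3]
width: 0.0001
[-0.04304414  0.16112729  0.10354994] -55.63977218600209 [ 0.17282071  2.52482324 -1.36194177]
```

View pics/s32.png

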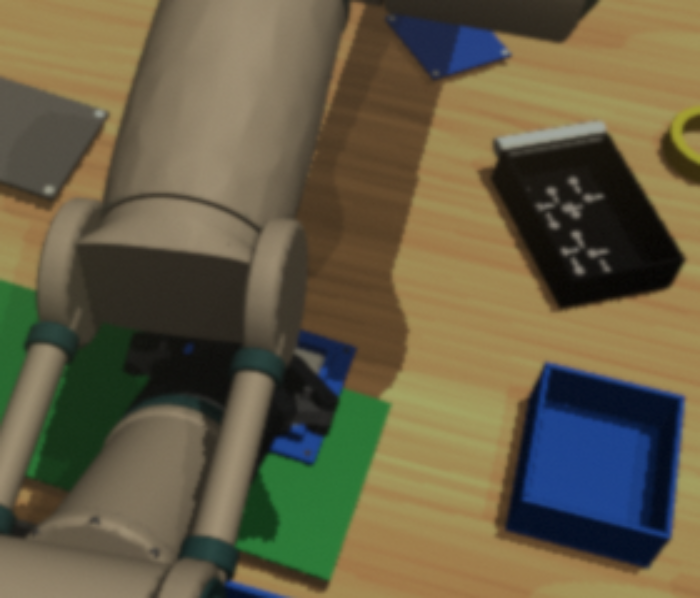

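The lid has toppled onto the board with its inside up: the skirt shows at (310,360) and its far corner at (310,455). Force is zero. Now I lift the tool straight up and back.

Run:
```python
from h import *
p,R,s=now()
for n,z,a in((-.10,.18,-40),(-.22,.25,-5),(-.35,.28,0)): print(rows(p,R,W(n,.161,z),rot(a)))
```

```text
[-9.46  0.47 -0.01 -0.    0.01 -1.93]
[-2.203e+01  6.380e+00  0.000e+00 -1.000e-02  1.000e-02 -6.310e+00]
[-3.187e+01  1.538e+01  1.000e-02 -1.000e-02  1.000e-02 -6.930e+00]
```

```bash
python3 -m jog '[255,-5,0.2,0,0,0,-1,255,-9.5,0.5,0,0,0,-1.9,255,-15,3,0,0,0,-3,255,-19,5,0,0,0,-4.2,255,-22,6.4,0,0,0,-5.3,255,-26,10,0,0,0,-6.3,255,-29,12.5,0,0,0,-6.9,255,-31.8,15.4,0,0,0,-6.9,255,-31.8,15.4,0,0,0,-6.9]'
python3 - <<'E'
from h import *
for n in("scene","top"):
    d=get_image(n)
    for c,r in rects(d,"blue",.025)+rects(d,"grey",.017):
        b=toB([*(np.array(r[0])/1000),0])*1000
        if abs(b[0])<300 and abs(b[1])<270: print(n,c,b.round(1),np.round(r[1],1),round(r[2],1))
    cv2.imwrite(f"pics/f_{n}.png",d["color"] if n=="top" else cv2.resize(d["color"][180:440,200:540],None,fx=2.3,fy=2.3))
p,R,s=now();print(toB(p),s["contact_force"])
E
```

```text
clock: 41.28
position: [0.3905, 0.165, 0.2813]
ee_rot: [0.707, -0.706, 0.026, -0.018]
contact_force: [0.2, 0.3, -0.1]
width: 0.0
scene [366. 450.] [135.5 238.    0. ] [ 83.1 156.2] 0.1
scene [362. 346.] [-50.6 161.7   0. ] [107.4  98.6] 86.6
scene [256. 436.] [150.2  59.3   0. ] [158.3  96.6] 89.9
scene [267. 238.] [-206.  -82.    0.] [108.3  99.1] 83.6
top [253. 157.] [-55.5 159.4   0. ] [109.8  96.4] 85.8
top [218.  36.] [172.8 246.7   0. ] [158.4  96. ] 90.0
top [380. 250.] [-208.7  -83.4    0. ] [108.3  98.2] 83.4
top [291.  21.] [202.8 156.6   0. ] [ 130.7 1005.1] 0.0
[-0.34894012  0.16099609  0.28039649] [ 0.44414242  0.0395361  -0.20409648]
```

View pics/f_scene.png

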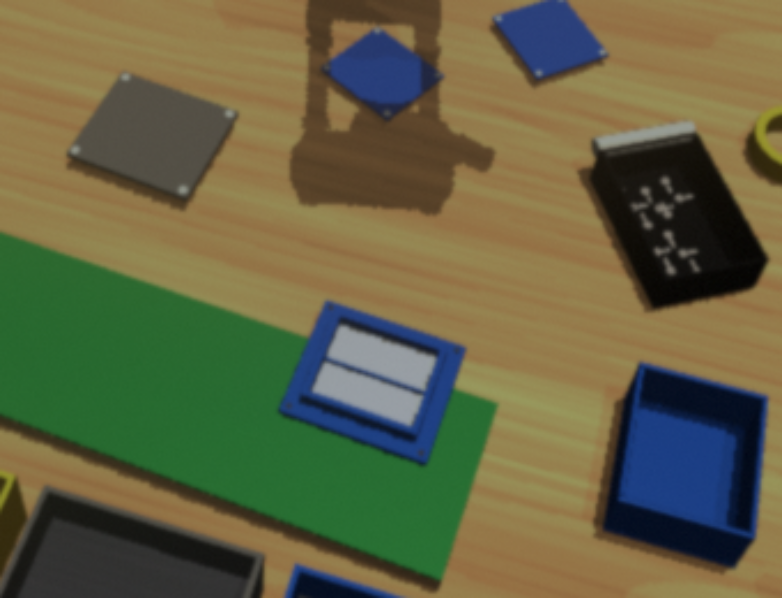

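View pics/f_top.png

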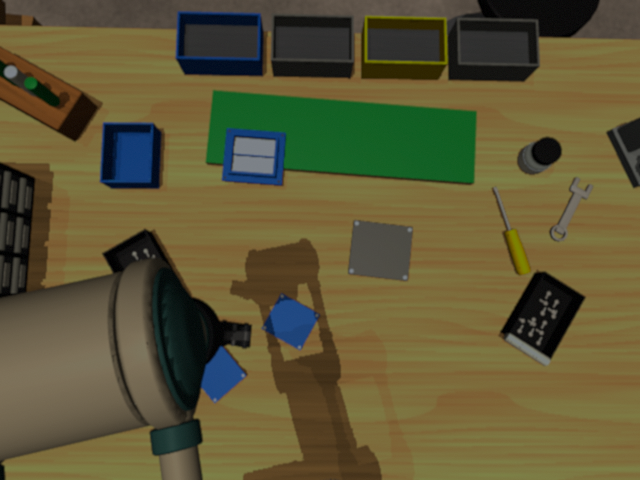

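The blue lid lies flat on the green top with its inside up. Centre is about 17 mm in from the edge with about 33 mm overhang, as expected, and both views give 107-110 by 96-99 mm, so it is not tilted. The grey lid has not moved and the robot is clear.

```bash
python3 -c "
from rig import *
print(sign_off(), get_state()['clock'])"
```

```text
the job is handed in; nothing more can be done
the job is handed in; nothing more can be done
```

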